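# Flip the tile coasters onto the drying mat and start it

### The arm

A 6-joint arm with a two-finger parallel gripper is mounted at the origin on a cart in front of the work surface, level with it; the furniture and walls round the work are solid. World frame = base frame: x ahead of the robot, y to its left, z up, the work surface at z = 0. Lengths are in m, angles in rad, forces in N, time in s.
With the tool pointing down it reaches from about 0.35 to 0.775 m from the base axis. Payload 5.5 kg.
Tool frame: the origin (TCP) lies midway between the tips of the shut fingers; the grasp point (between the pads) lies 19 mm behind it; z points along the fingers, y is the line along which they close (so a half turn about z gives the same grasp; the last joint's range is limited). The gripper opens to 85 mm and grips with 20 to 120 N. Pads are 22 mm wide; open, the fingers measure 114 mm over their backs; the gripper's body (76 mm by 85 mm) begins 54 mm behind the grasp point. The pads swing forward as they close: fully open they stand 13 mm farther back than shut.
Start: joints at [1.204, 0.313, 0.046, 1.304, 0, 1.431], TCP at [0.129, 0.56, 0.231] pointing down, gripper open.
Joint ranges: [-2.76, 2.76], [-0.86, 1.69], [-1.03, 1.26], [-2.2, 2.34], [-1.47, 1.5], [-3.14, 3.14]. Speed limits (rad/s): [2.57, 2.57, 3.14, 3.14, 3.14, 3.14].

### API

Orientations are given as a unit quaternion [w, x, y, z].
In Python, from workcell import env gives the robot as it stands.
- The arm moves only by the tool move_arm, never from a script. Its argument "targets" is a list of rows, each a list of 3 entries, a list of its own where there are three numbers: the shift along the tool's x, y, z in mm, then the turn, a rotation vector about the tool's x, y, z in units of 10 degrees (1.0 is 10 degrees), then the closure, from -1 (fully open) to 1 (shut). In form: [[[dx, dy, dz], [ax, ay, az], gripper], ...]. A call has 1 to 5 rows; each row is the pose to reach, as a shift and turn from the pose commanded when the call began, along the tool's axes at that moment; what a row does not reach only later rows make up. A row lasts 1/8 s, in which the tool goes at most 62.5 mm and 10.7 degrees, less where a joint would pass 70% of its speed; a pose out of reach is approached as far as the arm can. A call with a gripper value outside its range is refused whole. The fingers move at their own pace and stop on an object; "squeeze" is the grip in N (left out, the last holds). Time passes only in rows, so rows that repeat a pose let the fingers close. It gives the time, the measured TCP pose, the force, the opening and the grip force at its end, in the units of the state.
- env.get_state(): the state, without advancing time (a new reading comes with each control period).
- env.read_camera(name): name is "scene" or "top"; returns a dict with "pixels" (480x640x3 uint8, red, green, blue), "fovy" (degrees; the focal length in pixels is half the picture's height over the tangent of half this angle, whatever the lens; pixels are square), "cx", "cy" (the principal point, pixels), "extrinsics" (4x4, takes a point from world to camera coordinates). Camera axes: x right, y up, looking along -z (the intrinsics and any distortion apply to the point x, -y, -z); pixel columns grow to the right and rows downward; lengths in m; the calibration is good to about 2 mm. A picture is of the moment at which its call begins. There is no depth.
- env.hand_in(): hands the job in; it is judged then, once.
Trained networks look in a picture, given as the dict that the camera call returned (one of the last four; its "shot" number tells which), for a name from the list of things; names that differ only in an ending like _2 or _b are one class to them, and where a whole thing is asked for, a point or a joint stands for the part that bears it (a point fixed in the world has none). Each returns a list of dicts, best first, with "confidence" (0 to 1); they miss things now and then, are a little off and sometimes report something else, mostly with a low value. They report only what shows in the picture. A call takes as long as a camera call.
- env.spot_in(thing, picture): "centre" ([x, y, z] in m, in world coordinates, good to about 4 mm: the middle of the surface that is visible of it).
- env.regions_of(thing, picture): "mask" (480x640 bool, what is visible of it).
- env.landmark_of(thing, picture): "centre" ([x, y, z] in m, in world coordinates, good to about 4 mm: a listed point, or the origin of a listed thing).
The state is a dict: "clock": time; "joint_pos": joint angles; "qvel": joint speeds; "tau": joint torques, N m; "tcp_pos": TCP position; "orientation": TCP orientation; "wrist_force": force on the tool from outside, world axes, zero at the start; "ft_torque": the same for the moment, N m; "finger_gap": finger opening in m; "grip_force": force on a finger pad.
Only numpy, scipy, OpenCV 4.12 (cv2) and the standard library are available. Lean on these libraries where they do the work, as an engineer would, in place of code of your own. Each camera call takes 0.05 s, during which the arm holds its last target. There are 200 camera calls.

### The job

The tile coasters on the worktop lie cork side up: turn each one over by dropping it across the edge of the flip ramp, and lay it flat on the black drying mat, glazed side up and none on top of another. When all of them lie there, start the mat by pressing the keys on its control box one at a time, all the way down: red, then yellow, then green. Leave the other things on the worktop where they stand.

Things in the scene. Friction and masses are not known exactly. Their poses are not given: they have to be found in the camera images.
- blue_mid (a point): square tile coaster, 60 x 60 x 8 mm, about 60 g, blue glazed tile on one side and cork on the other; the point is its centre. x and y run along its sides, z points out of the cork side: z up = cork up (as it lies at the start), z down = glazed side up. May be absent.
- green_mid (a point): square tile coaster, 60 x 60 x 8 mm, about 60 g, green glazed tile on one side and cork on the other; the point is its centre. x and y run along its sides, z points out of the cork side: z up = cork up (as it lies at the start), z down = glazed side up. May be absent.
- red_mid (a point): square tile coaster, 60 x 60 x 8 mm, about 60 g, red glazed tile on one side and cork on the other; the point is its centre. x and y run along its sides, z points out of the cork side: z up = cork up (as it lies at the start), z down = glazed side up. May be absent.
- white_mid (a point): square tile coaster, 60 x 60 x 8 mm, about 60 g, white glazed tile on one side and cork on the other; the point is its centre. x and y run along its sides, z points out of the cork side: z up = cork up (as it lies at the start), z down = glazed side up. May be absent.
- ramp: wooden flip ramp, fixed; origin on the worktop under the middle of its top edge, which runs 90 mm along the ramp's y. Towards -x the front drops plumb from the edge to a flat grey landing felt (3 mm thick, x = 0 to -165 mm, 140 mm wide); towards +x the ramp slopes down from the edge to the worktop over 80 mm
- ramp_edge (a point): middle of the ramp's top edge, 75 mm above the worktop, axes as the ramp's. A coaster let go level, 15 to 45 mm above it, with its centre 8 to 20 mm out over the felt (-x), catches the edge, turns over and lands other side up on the felt, its centre about 40 to 90 mm from the front
- dryer: drying mat with control box, fixed; origin on the worktop under the middle of the ribbed black mat, which is 140 mm (x) by 310 mm (y) and 5 mm thick. The white control box, 28 mm high, stands behind it from x = +85 to +155 mm, y = -100 to +100 mm, with three round keys on top in a row along y, 60 mm apart, in any order of colour
- key_red_top (a point): middle of the top face of the red round spring key (28 mm across, in a grey collar 44 mm across) on the control box; it is pressed straight down
- key_red (a joint): travel of the red key: 0 up, 0.006 m fully down (about 5 N); it springs back. Counts as pressed beyond 0.004 m
- key_yellow_top (a point): middle of the top face of the yellow round spring key (28 mm across, in a grey collar 44 mm across) on the control box; it is pressed straight down
- key_yellow (a joint): travel of the yellow key: 0 up, 0.006 m fully down (about 5 N); it springs back. Counts as pressed beyond 0.004 m
- key_green_top (a point): middle of the top face of the green round spring key (28 mm across, in a grey collar 44 mm across) on the control box; it is pressed straight down
- key_green (a joint): travel of the green key: 0 up, 0.006 m fully down (about 5 N); it springs back. Counts as pressed beyond 0.004 m
- salt_shaker: bystander, to be left alone: glass salt shaker, 90 mm high; origin at the middle of its underside
- candle: bystander, to be left alone: tea candle in a metal cup, 38 mm across; origin at the middle of its underside
- mug: bystander, to be left alone: dark green mug, 100 mm high; origin at the middle of its underside
- tape_roll: bystander, to be left alone: roll of masking tape lying flat, 104 mm across; origin at the middle of its underside

How it is judged:
On the way, in this order (a step that is already met when the one before it is completed fails the run):
1. every coaster present lies flat on the mat, glazed side up (angle between each of blue_mid, green_mid, red_mid, white_mid's own z axis and vertical above 3 rad and x of blue_mid in the frame of dryer between -0.052 and 0.052 m and y of blue_mid in the frame of dryer between -0.137 and 0.137 m and height (world z) of each of blue_mid, green_mid, red_mid, white_mid below 0.0125 m and x of green_mid in the frame of dryer between -0.052 and 0.052 m and y of green_mid in the frame of dryer between -0.137 and 0.137 m and x of red_mid in the frame of dryer between -0.052 and 0.052 m and y of red_mid in the frame of dryer between -0.137 and 0.137 m and x of white_mid in the frame of dryer between -0.052 and 0.052 m and y of white_mid in the frame of dryer between -0.137 and 0.137 m), for 0.2 s.
2. the red key is pressed (value of joint key_red above 0.004 m), for 0.05 s.
3. the yellow key is pressed (value of joint key_yellow above 0.004 m), for 0.05 s.
4. the green key is pressed (value of joint key_green above 0.004 m), for 0.05 s.
At the end, for the whole second after the job is handed in: Every coaster present lies flat (within about 8 degrees) on the mat itself, glazed side up, its centre within 52 mm (x) and 137 mm (y) of the mat's middle, not on another coaster; all keys are up again (all of step 1 and value of joint each of key_red, key_yellow, key_green below 0.002 m); the robot touches nothing.
It fails at once if two keys are pressed at once (value of joint each of key_red, key_yellow above 0.003 m or value of joint each of key_red, key_green above 0.003 m or value of joint each of key_yellow, key_green above 0.003 m).
It fails at once if a coaster is turned over in the gripper, away from the ramp ((angle between blue_mid's own z axis and vertical between 1.2 and 1.94 rad and horizontal distance between blue_mid and ramp above 0.2 m and contact force between the fingers and coaster_blue above 2 N) or (angle between green_mid's own z axis and vertical between 1.2 and 1.94 rad and horizontal distance between green_mid and ramp above 0.2 m and contact force between the fingers and coaster_green above 2 N) or (angle between red_mid's own z axis and vertical between 1.2 and 1.94 rad and horizontal distance between red_mid and ramp above 0.2 m and contact force between the fingers and coaster_red above 2 N) or (angle between white_mid's own z axis and vertical between 1.2 and 1.94 rad and horizontal distance between white_mid and ramp above 0.2 m and contact force between the fingers and coaster_white above 2 N)).
It fails at once if a bystander is shoved more than 40 mm (distance of any of salt_shaker, candle, mug, tape_roll from where it was at the start of the episode above 0.04 m).
Of coaster_blue, coaster_green, coaster_red, coaster_white only 3 to 4 are there at a start; the rules pass over those that are not, and their reading is None.
At some moment in a run one of coaster_blue, coaster_green, coaster_red, coaster_white may be knocked a few centimetres aside while the robot is not near it.
Once in a run the grip may slacken for a moment while it holds something.
It also fails if it takes over 210 s, if anything falls off the work surface, if the arm or the gripper's body presses on something with over 40 N, if the wrist force passes 120 N, or if a joint passes its speed limit or range.

## Working session

There is one attempt and no reset: what is moved stays moved. The work goes in short steps, Python scripts to look and compute and a tool call to move; the robot and the scene stay as the last step left them, time stands still between calls to the robot, and variables do not carry over. Pictures are saved under pics/ and viewed, at most 14 in all, crops included, and the job is handed in when it is done.

Besides the shell and the picture viewer there is one more tool, called as name(argument=value, ...) on one line, values as JSON. move_arm: Moves the arm, as the interface text tells. Its arguments: {"type":"object","properties":{"targets":{"type":"array","items":{"type":"array"}},"squeeze":{"type":"number"}},"required":["targets"]}

```bash
mkdir -p pics; ls; cat > h.py <<'E'
import numpy as np, cv2
from workcell import env
C=['blue','green','red','white']
def save(p,n): cv2.imwrite(f'pics/{n}.png',p['pixels'][:,:,::-1])
def ray(p,u,v):
    f=240/np.tan(np.radians(p['fovy'])/2); E=np.array(p['extrinsics'])
    d=np.array([(u-p['cx'])/f,-(v-p['cy'])/f,-1.]); R=E[:3,:3]
    return -R.T@E[:3,3], R.T@d
def at(p,u,v,z):
    o,d=ray(p,u,v); return o+d*(z-o[2])/d[2]
def proj(p,X):
    f=240/np.tan(np.radians(p['fovy'])/2); E=np.array(p['extrinsics'])
    c=E[:3,:3]@np.array(X)+E[:3,3]; return np.array([p['cx']+f*c[0]/-c[2],p['cy']-f*c[1]/-c[2]])
def rect(p,m,z):
    cs,_=cv2.findContours(m.astype(np.uint8),0,1); c=max(cs,key=cv2.contourArea)[:,0,:]
    P=np.array([at(p,u,v,z)[:2] for u,v in c],np.float32)*1000
    return cv2.minAreaRect(P)
def lm(n,p,k=2):
    return [(np.round(d['centre'],4).tolist(),round(d['confidence'],2)) for d in env.landmark_of(n,p)[:k]]
E
cat > a.py <<'E'
from h import *
for n in ['top','scene']:
    p=env.read_camera(n); save(p,n+'0'); print(n,p['fovy'],p['cx'],p['cy'],[k for k in p if k!='pixels'], np.round(ray(p,320,240),3).tolist())
    for t in [c+'_mid' for c in C]+['ramp','ramp_edge','dryer','key_red_top','key_yellow_top','key_green_top','salt_shaker','candle','mug','tape_roll']:
        print(t,lm(t,p))
    if n=='top':
        for c in C:
            for d in env.regions_of(c+'_mid',p)[:2]: print(c,round(d['confidence'],2),rect(p,d['mask'],.008))
print(env.get_state())
E
python3 a.py
```

```text
pics
top 50.50712028577975 314.9272297542499 232.39007832919313 ['fovy', 'cx', 'cy', 'extrinsics', 'shot'] [[0.415, -0.128, 1.39], [0.104, -0.007, -0.995]]
blue_mid [([0.4084, 0.0903, 0.0069], 0.92)]
green_mid [([0.4159, -0.0393, 0.0053], 0.78), ([0.5443, -0.041, 0.0062], 0.3)]
red_mid [([0.5459, -0.0409, 0.0081], 0.64), ([0.5345, 0.2936, 0.001], 0.52)]
white_mid []
ramp [([0.5342, 0.2915, 0.0028], 0.74), ([0.5621, -0.352, 0.0478], 0.44)]
ramp_edge [([0.5338, 0.2896, 0.073], 0.84), ([0.4142, -0.0409, 0.0034], 0.74)]
dryer [([0.4384, -0.2911, -0.0038], 0.92)]
key_red_top [([0.5597, -0.3506, 0.0495], 0.61)]
key_yellow_top [([0.5595, -0.2906, 0.0522], 0.62)]
key_green_top [([0.5593, -0.2261, 0.0478], 0.59), ([0.6691, 0.1656, 0.0019], 0.51)]
salt_shaker [([0.6718, 0.165, 0.0028], 0.51)]
candle [([0.6529, -0.1098, 0.0031], 0.62)]
mug [([0.7065, 0.0324, -0.0003], 0.75), ([0.6711, 0.1633, 0.0035], 0.62)]
tape_roll [([0.4108, -0.5792, 0.0001], 0.96), ([0.6515, -0.11, 0.004], 0.55)]
blue 0.77 ((405.5429992675781, 91.1695556640625), (59.37273025512695, 60.218345642089844), 45.22865676879883)
g
[... 1191 characters left out ...]
0.0], 0.63)]
{'clock': 1.7, 'joint_pos': array([1.20441300e+00, 3.13219866e-01, 4.61126608e-02, 1.30358542e+00,
       2.55461272e-05, 1.43119524e+00]), 'qvel': array([ 0.00171592,  0.00095759,  0.00103218, -0.00122303, -0.00218167,
       -0.00114505]), 'tau': array([-8.06631524e-04, -4.80460560e+01,  2.98808706e+01,  2.73376536e-04,
       -1.63680670e-04, -1.40624545e-05]), 'tcp_pos': array([0.12930701, 0.56032776, 0.23131706]), 'orientation': array([6.12083918e-07, 1.13148286e-01, 9.93578111e-01, 5.33981423e-05]), 'wrist_force': array([ 0.61071064, -0.71465942,  0.03270016]), 'ft_torque': array([ 0.03628179, -0.01171836,  0.07988628]), 'grip_force': 0.0, 'finger_gap': 0.0852125795162934}
```

View pics/top0.png

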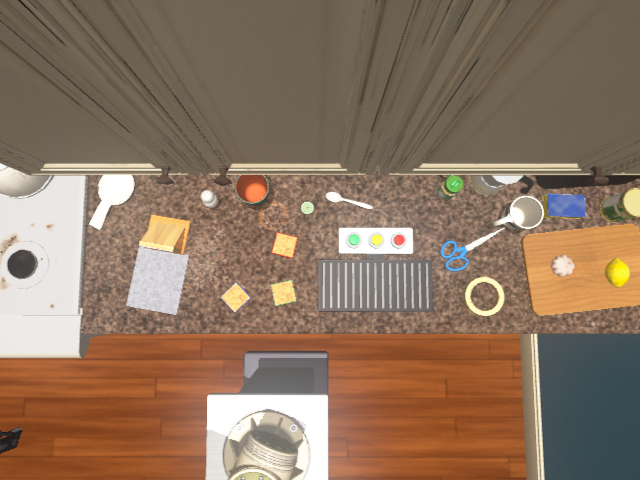

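View pics/scene0.png

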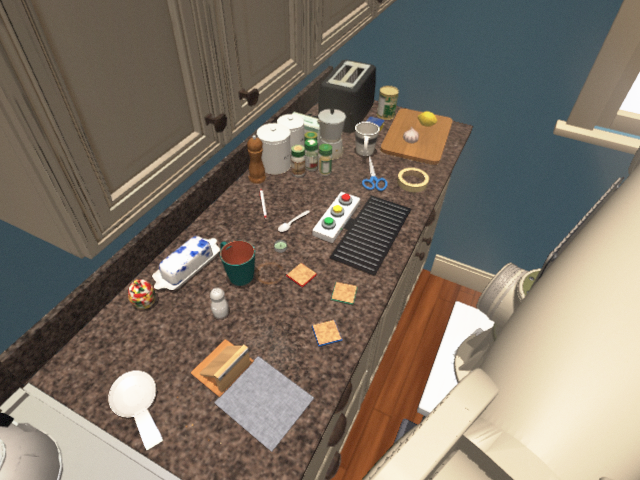

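Three coasters show in the top view: red at (285,245), green (284,293) and blue (235,297). White is absent. The ramp and felt are at (160,265), the mat at (375,285), and the keys run green, yellow, red at (354/377/400,241). Next I'll get the ramp and mat yaw.

```bash
cat >> h.py <<'E'
def wrap(a,m=180): return (a+m/2)%m-m/2
def tooly():
    from scipy.spatial.transform import Rotation as R
    q=env.get_state()['orientation']; r=R.from_quat([q[1],q[2],q[3],q[0]]); return r.as_matrix()
def plan(x,y,z,yaw):
    """tool y axis to world angle yaw (mod 180); prints total shift/turn in tool axes"""
    s=env.get_state(); M=tooly(); p=s['tcp_pos']
    sh=M.T@(np.array([x,y,z])-p)*1000
    cur=np.degrees(np.arctan2(M[1,1],M[0,1]))
    dw=wrap(yaw-cur); # world turn; tool z down => negative
    j=np.degrees(s['joint_pos'])
    print('plan',np.round([x,y,z,yaw],3),'shift',np.round(sh,1),'az',round(-dw/10,2),'tilt',np.round(M[:,2],3),'j1',round(j[0]),'j6',round(j[5]),'tcp',np.round(p,4),'cur',round(cur,1))
E
cat > b.py <<'E'
from h import *
p=env.read_camera('top')
for n,z in [('ramp',.003),('dryer',.005)]:
    for d in env.regions_of(n,p)[:1]: print(n,rect(p,d['mask'],z))
hsv=cv2.cvtColor(p['pixels'],cv2.COLOR_RGB2HSV)
m=((hsv[...,1]<60)&(hsv[...,2]>90)).astype(np.uint8); m[:240]=0;m[330:]=0;m[:,:120]=0;m[:,200:]=0
m=cv2.morphologyEx(m,cv2.MORPH_OPEN,np.ones((5,5)))
print('felt',rect(p,m,.003))
m=(hsv[...,2]<70).astype(np.uint8); m[:258]=0;m[315:]=0;m[:,:315]=0;m[:,435:]=0
m=cv2.morphologyEx(cv2.morphologyEx(m,cv2.MORPH_CLOSE,np.ones((7,7))),cv2.MORPH_OPEN,np.ones((9,9)))
print('mat',rect(p,m,.005))
m=(hsv[...,2]>170).astype(np.uint8); m[:222]=0;m[260:]=0;m[:,:330]=0;m[:,420:]=0
print('box',rect(p,m,.028))
plan(.407,.0905,.10,45)
E
python3 b.py
```

```text
ramp ((495.722412109375, 296.0894775390625), (143.79412841796875, 261.8278503417969), 79.81831359863281)
dryer ((480.3692321777344, -287.13446044921875), (230.62232971191406, 312.9793701171875), 0.036886222660541534)
felt ((451.4264831542969, 303.37225341796875), (143.55282592773438, 167.82440185546875), 80.36280822753906)Traceback (most recent call last):
  File "b.py", line 11, in <module>
    print('mat',rect(p,m,.005))
                ~~~~^^^^^^^^^^
  File "h.py", line 15, in rect
    cs,_=cv2.findContours(m.astype(np.uint8),0,1); c=max(cs,key=cv2.contourArea)[:,0,:]
                                                     ~~~^^^^^^^^^^^^^^^^^^^^^^^^
ValueError: max() iterable argument is empty
```

```bash
python3 -c "
from h import *
plan(.407,.0905,.10,45)"
```

```text
plan [ 0.407  0.09   0.1   45.   ] shift [-376.2 -395.3  131.3] az 3.2 tilt [ 0.  0. -1.] j1 69 j6 82 tcp [0.1293 0.5603 0.2313] cur 77.0
```

move_arm(targets=[[[-60, -35, 0], [0, 0, 0.5], -1], [[-95, -80, 0], [0, 0, 1], -1], [[-130, -125, 0], [0, 0, 1.5], -1], [[-165, -170, 0], [0, 0, 2], -1], [[-200, -210, 0], [0, 0, 2.5], -1]])

```text
clock: 2.48
tcp_pos: [0.2774, 0.309, 0.2316]
orientation: [0.0, 0.327, 0.945, 0.0]
wrist_force: [0.3, 0.6, 0.2]
finger_gap: 0.0855
grip_force: 0.0
```

```bash
python3 -c "
from h import *
plan(.407,.0905,.06,45)"
```

```text
plan [ 0.407  0.09   0.06  45.   ] shift [-236.9  -92.   171.5] az 0.69 tilt [ 0.001  0.001 -1.   ] j1 37 j6 75 tcp [0.2774 0.309  0.2316] cur 51.9
```

move_arm(targets=[[[-50, -20, 30], [0, 0, 0.2], -1], [[-105, -40, 70], [0, 0, 0.5], -1], [[-160, -65, 110], [0, 0, 0.7], -1], [[-210, -82, 150], [0, 0, 0.7], -1], [[-237, -92, 171], [0, 0, 0.7], -1]])

```text
clock: 3.1
tcp_pos: [0.4081, 0.0907, 0.0596]
orientation: [0.001, 0.383, 0.924, 0.0]
wrist_force: [0.2, 0.5, 0.6]
finger_gap: 0.0854
grip_force: 0.0
```

move_arm(targets=[[[0, 0, 0], [0, 0, 0], -1], [[0, 0, 0], [0, 0, 0], -1]])

```text
clock: 3.35
tcp_pos: [0.4069, 0.0923, 0.0604]
orientation: [-0.0, 0.383, 0.924, 0.0]
wrist_force: [-0.5, 0.2, -0.0]
finger_gap: 0.0854
grip_force: 0.0
```

```bash
cat > c.py <<'E'
from h import *
import sys
n=sys.argv[1]; 
for cam in ['top','scene']:
    p=env.read_camera(cam)
    if cam=='scene': save(p,n)
    for c in C[:3]:
        print(cam,c,lm(c+'_mid',p,1),end=' ')
        for d in env.regions_of(c+'_mid',p)[:1]:
            r=rect(p,d['mask'],.008); print('rect',round(d['confidence'],2),np.round(r[0],1),np.round(r[1],1),round(r[2],1),end='')
        print()
plan(.407,.0905,.004,45)
E
python3 c.py s1
```

```text
top blue [([0.4073, 0.0915, 0.0055], 0.66)] rect 0.65 [415.6  79.9] [58.3 29.1] 42.7
top green [([0.4173, -0.0394, 0.0074], 0.63)] rect 0.73 [416.8 -39.1] [59.3 60.5] 14.0
top red [([0.6672, 0.1653, 0.0058], 0.33)] rect 0.89 [546.  -39.7] [60.3 59.7] 76.3
scene blue [([0.4054, 0.0914, 0.0088], 0.68)] rect 0.67 [407.   91.1] [60.4 62.8] 42.9
scene green [([0.4206, -0.0398, 0.002], 0.56)] 
scene red [([0.5456, -0.0389, 0.0004], 0.75)] rect 0.58 [549.1 -40.4] [65.6 61. ] 78.2
plan [4.07e-01 9.00e-02 4.00e-03 4.50e+01] shift [-1.2 -1.4 56.3] az 0.0 tilt [ 0.  0. -1.] j1 2 j6 47 tcp [0.4071 0.0924 0.0603] cur 45.0
```

move_arm(targets=[[[0, -1, 30], [0, 0, 0], -1], [[0, -1, 50], [0, 0, 0], -1], [[0, -1, 58], [0, 0, 0], -1], [[0, -1, 61], [0, 0, 0], -1], [[0, -1, 63], [0, 0, 0], -1]])

```text
clock: 4.68
tcp_pos: [0.407, 0.0917, -0.0023]
orientation: [0.0, 0.383, 0.924, 0.0]
wrist_force: [-0.0, -0.4, 0.2]
finger_gap: 0.0856
grip_force: 0.0
```

move_arm(squeeze=30, targets=[[[0, 0, 0], [0, 0, 0], 0.3], [[0, 0, 0], [0, 0, 0], 0.3], [[0, 0, 0], [0, 0, 0], 0.3], [[0, 0, 0], [0, 0, 0], 0.3]])

```text
clock: 5.18
tcp_pos: [0.4069, 0.0916, -0.0021]
orientation: [0.001, 0.383, 0.924, 0.0]
wrist_force: [-0.8, -0.7, 6.7]
finger_gap: 0.0587
grip_force: 31.9
```

move_arm(squeeze=60, targets=[[[0, 0, 0], [0, 0, 0], 1], [[0, 0, -20], [0, 0, 0], 1], [[0, 0, -70], [0, 0, 0], 1], [[0, 0, -120], [0, 0, 0], 1], [[0, 0, -160], [0, 0, 0], 1]])

```text
clock: 5.8
tcp_pos: [0.4067, 0.0917, 0.1594]
orientation: [0.001, 0.383, 0.924, 0.0]
wrist_force: [1.3, -0.4, -1.0]
finger_gap: 0.0577
grip_force: 65.0
```

```bash
python3 -c "
from h import *
plan(.519,.2914,.16,80.2);print(env.get_state()['finger_gap'])"
```

```text
plan [ 0.519  0.291  0.16  80.2  ] shift [ 61.8 220.7  -0.4] az -3.52 tilt [ 0.002  0.    -1.   ] j1 2 j6 47 tcp [0.4067 0.0917 0.1594] cur 45.0
0.05768338564602881
```

move_arm(targets=[[[12, 45, 0], [0, 0, -0.7], 1], [[25, 90, 0], [0, 0, -1.4], 1], [[37, 135, 0], [0, 0, -2.1], 1], [[50, 180, 0], [0, 0, -2.8], 1], [[62, 221, 0], [0, 0, -3.5], 1]])

```text
clock: 6.42
tcp_pos: [0.5194, 0.2933, 0.1571]
orientation: [0.0, 0.085, 0.996, 0.0]
wrist_force: [1.0, 0.4, -0.5]
finger_gap: 0.0571
grip_force: 65.0
```

move_arm(targets=[[[0, 0, 0], [0, 0, 0], 1], [[0, 0, 0], [0, 0, 0], 1]])

```text
clock: 6.68
tcp_pos: [0.518, 0.2913, 0.1567]
orientation: [-0.001, 0.087, 0.996, -0.0]
wrist_force: [-0.9, -0.5, -1.1]
finger_gap: 0.0575
grip_force: 65.0
```

```bash
python3 -c "
from h import *
plan(.519,.2914,.098,80.2)
p=env.read_camera('scene');save(p,'d1');
for n in ['ramp_edge','blue_mid']: print(lm(n,p))
p=env.read_camera('top')
for n in ['ramp_edge','blue_mid']: print(lm(n,p))
i=cv2.imread('pics/d1.png')[200:480,100:440];cv2.imwrite('pics/d1c.png',cv2.resize(i,None,fx=2,fy=2))"
```

```text
plan [ 0.519  0.291  0.098 80.2  ] shift [-1.   0.3 58.7] az -0.02 tilt [-0.002 -0.001 -1.   ] j1 22 j6 32 tcp [0.518  0.2913 0.1567] cur 80.0
[([0.5324, 0.2859, 0.0748], 0.96)]
[([0.5196, 0.2899, 0.1658], 0.62), ([0.5291, 0.2865, -0.0018], 0.32)]
[([0.5313, 0.2892, 0.0764], 0.87), ([0.4391, -0.2898, 0.0008], 0.53)]
[([0.5182, 0.2916, 0.1652], 0.63)]
```

View pics/d1c.png

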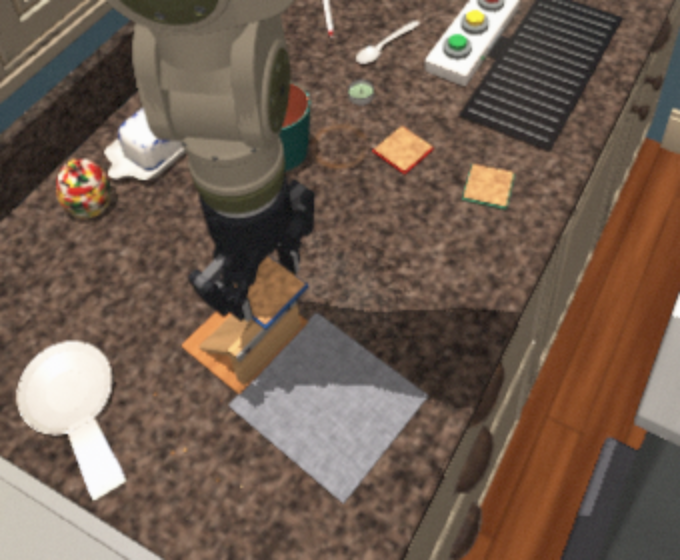

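The scene crop shows the blue coaster gripped level with its outer edge at about (275,325), straddling the ramp edge over the felt. Next I lower it and release.

move_arm(targets=[[[0, 0, 30], [0, 0, 0], 1], [[0, 0, 50], [0, 0, 0], 1], [[0, 0, 59], [0, 0, 0], 1], [[0, 0, 59], [0, 0, 0], 1], [[0, 0, 59], [0, 0, 0], 1]])

```text
clock: 7.6
tcp_pos: [0.5195, 0.2919, 0.0993]
orientation: [0.001, 0.087, 0.996, 0.0]
wrist_force: [0.4, -0.1, -0.5]
finger_gap: 0.0576
grip_force: 65.8
```

move_arm(targets=[[[0, 0, 0], [0, 0, 0], -1], [[0, 0, 0], [0, 0, 0], -1], [[0, 0, 0], [0, 0, 0], -1], [[0, 0, 0], [0, 0, 0], -1], [[0, 0, -40], [0, 0, 0], -1]])

```text
clock: 8.22
tcp_pos: [0.5164, 0.2907, 0.1354]
orientation: [-0.003, 0.087, 0.996, -0.002]
wrist_force: [0.8, -0.3, 0.1]
finger_gap: 0.0853
grip_force: 0.0
```

```bash
cat > f.py <<'E'
from h import *
import sys
c=sys.argv[1]; n=sys.argv[2]
for cam in ['scene','top']:
    p=env.read_camera(cam)
    if cam=='scene':
        save(p,n); i=cv2.imread(f'pics/{n}.png')[200:480,100:440];cv2.imwrite(f'pics/{n}c.png',cv2.resize(i,None,fx=2,fy=2))
    print(cam,lm(c+'_mid',p))
    for d in env.regions_of(c+'_mid',p)[:1]:
        r=rect(p,d['mask'],.011); print('rect',round(d['confidence'],2),np.round(r[0],1),np.round(r[1],1),round(r[2],1))
plan(.45,.30,.08,80)
E
python3 f.py blue f1
```

```text
scene [([0.4905, 0.3035, 0.011], 0.71)]
top [([0.4933, 0.3037, 0.0105], 0.78)]
rect 0.77 [488. 304.] [60.1 58.9] 75.4
plan [ 0.45  0.3   0.08 80.  ] shift [68.7 -3.5 57.7] az 0.0 tilt [-0.001 -0.    -1.   ] j1 22 j6 32 tcp [0.5183 0.2916 0.1376] cur 80.0
```

View pics/f1c.png

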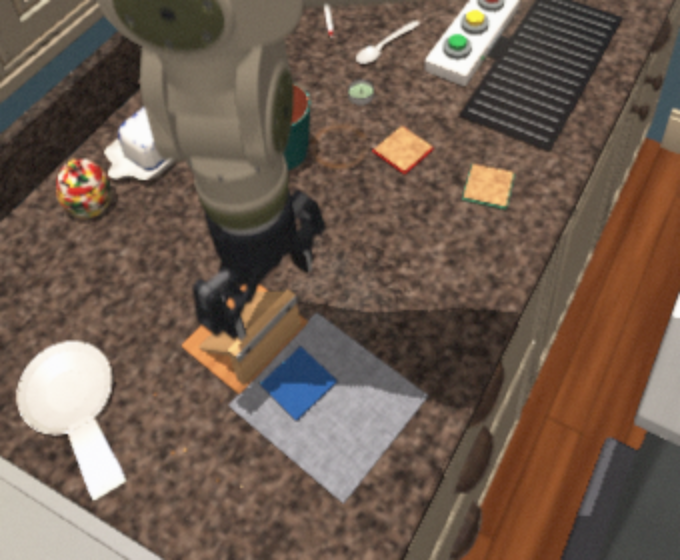

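The blue coaster landed glazed side up on the felt, at about (298,383) in the crop. I'll pick it up now, 5 mm off centre and away from the ramp.

```bash
python3 -c "
from h import *
plan(.484,.305,.06,75.4)"
```

```text
plan [4.84e-01 3.05e-01 6.00e-02 7.54e+01] shift [36.1  7.3 77.6] az 0.46 tilt [-0.001 -0.    -1.   ] j1 22 j6 32 tcp [0.5183 0.2916 0.1376] cur 80.0
```

move_arm(targets=[[[18, 4, 0], [0, 0, 0.2], -1], [[36, 7, 10], [0, 0, 0.46], -1], [[36, 7, 50], [0, 0, 0.46], -1], [[36, 7, 90], [0, 0, 0.46], -1], [[36, 7, 110], [0, 0, 0.46], -1]])

```text
clock: 9.15
tcp_pos: [0.482, 0.3038, 0.0248]
orientation: [-0.002, 0.127, 0.992, -0.001]
wrist_force: [-0.1, 0.5, 1.0]
finger_gap: 0.085
grip_force: 0.0
```

move_arm(targets=[[[0, 0, 10], [0, 0, 0], -1], [[0, 0, 18], [0, 0, 0], -1], [[0, 0, 22], [0, 0, 0], -1], [[0, 0, 24], [0, 0, 0], -1], [[0, 0, 24], [0, 0, 0], -1]])

```text
clock: 9.78
tcp_pos: [0.4849, 0.3051, 0.0048]
orientation: [0.0, 0.127, 0.992, 0.0]
wrist_force: [0.2, 0.0, 0.7]
finger_gap: 0.0855
grip_force: 0.0
```

move_arm(squeeze=30, targets=[[[0, 0, 0], [0, 0, 0], 0.3], [[0, 0, 0], [0, 0, 0], 0.3], [[0, 0, 0], [0, 0, 0], 0.3], [[0, 0, 0], [0, 0, 0], 0.3]])

```text
clock: 10.28
tcp_pos: [0.4849, 0.3051, 0.0052]
orientation: [0.0, 0.127, 0.992, 0.0]
wrist_force: [-1.1, -1.2, 5.1]
finger_gap: 0.0578
grip_force: 31.1
```

move_arm(squeeze=60, targets=[[[0, 0, 0], [0, 0, 0], 1], [[0, 0, -20], [0, 0, 0], 1], [[0, 0, -70], [0, 0, 0], 1], [[0, 0, -120], [0, 0, 0], 1], [[0, 0, -150], [0, 0, 0], 1]])

```text
clock: 10.9
tcp_pos: [0.4855, 0.3053, 0.1572]
orientation: [0.001, 0.127, 0.992, 0.001]
wrist_force: [-0.5, 0.0, -2.1]
finger_gap: 0.0545
grip_force: 63.2
```

```bash
python3 -c "
from h import *
plan(.437,-.384,.15,90);print(env.get_state()['finger_gap'])"
```

```text
plan [ 0.437 -0.384  0.15  90.   ] shift [-126.7 -679.3    6.1] az -1.46 tilt [ 0.003  0.001 -1.   ] j1 24 j6 39 tcp [0.4855 0.3053 0.1572] cur 75.4
0.054534802784463564
```

move_arm(targets=[[[-9, -48, 0], [0, 0, -0.1], 1], [[-18, -97, 0], [0, 0, -0.2], 1], [[-27, -146, 0], [0, 0, -0.3], 1], [[-36, -195, 0], [0, 0, -0.4], 1], [[-45, -243, 0], [0, 0, -0.5], 1]])

```text
clock: 11.52
tcp_pos: [0.4666, 0.0569, 0.1544]
orientation: [0.0, 0.083, 0.997, 0.0]
wrist_force: [0.1, -0.3, 0.4]
finger_gap: 0.0548
grip_force: 63.2
```

```bash
python3 -c "
from h import *
plan(.437,-.384,.15,90);print(env.get_state()['finger_gap'])
p=env.read_camera('scene');save(p,'g1');print(lm('blue_mid',p))
p=env.read_camera('top');print(lm('blue_mid',p))
i=cv2.imread('pics/g1.png')[100:380,100:440];cv2.imwrite('pics/g1c.png',cv2.resize(i,None,fx=2,fy=2))"
```

```text
plan [ 0.437 -0.384  0.15  90.   ] shift [ -44.  -439.7    4.4] az -0.96 tilt [ 0.001  0.    -1.   ] j1 -3 j6 7 tcp [0.4666 0.0569 0.1544] cur 80.4
0.054790719493673944
[([0.4733, 0.0538, 0.1599], 0.6)]
[([0.4752, 0.0552, 0.157], 0.62), ([0.5598, -0.3514, 0.0478], 0.56)]
```

View pics/g1c.png

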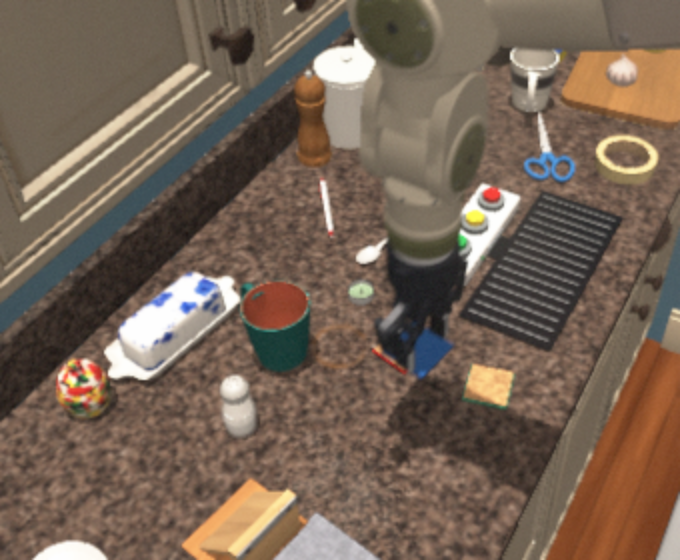

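The blue coaster is held level and glaze up at about (430,350), sitting roughly 7 mm ahead of the TCP. Carrying on to the mat.

move_arm(targets=[[[-7, -60, 0], [0, 0, -0.2], 1], [[-14, -119, 0], [0, 0, -0.4], 1], [[-20, -178, 0], [0, 0, -0.6], 1], [[-27, -237, 0], [0, 0, -0.8], 1], [[-32, -295, 0], [0, 0, -0.96], 1]])

```text
clock: 12.35
tcp_pos: [0.4501, -0.2385, 0.1543]
orientation: [0.0, -0.002, 1.0, 0.0]
wrist_force: [1.0, 0.3, -0.4]
finger_gap: 0.0549
grip_force: 63.3
```

```bash
python3 -c "
from h import *
plan(.433,-.384,.15,90);print(env.get_state()['finger_gap'])"
```

```text
plan [ 0.433 -0.384  0.15  90.   ] shift [  17.6 -145.5    4.3] az 0.02 tilt [ 0.001  0.    -1.   ] j1 -37 j6 -37 tcp [ 0.4501 -0.2385  0.1543] cur 90.2
0.05494950195437365
```

move_arm(targets=[[[6, -48, 0], [0, 0, 0], 1], [[12, -97, 0], [0, 0, 0], 1], [[17, -145, 0], [0, 0, 0], 1], [[17, -145, 50], [0, 0, 0], 1], [[17, -145, 94], [0, 0, 0], 1]])

```text
clock: 12.98
tcp_pos: [0.4336, -0.3827, 0.059]
orientation: [0.0, -0.0, 1.0, -0.0]
wrist_force: [-0.0, -0.0, 0.0]
finger_gap: 0.0545
grip_force: 63.3
```

move_arm(targets=[[[0, 0, 20], [0, 0, 0], 1], [[0, 0, 38], [0, 0, 0], 1], [[0, 0, 47], [0, 0, 0], 1], [[0, 0, 50], [0, 0, 0], 1], [[0, 0, 51], [0, 0, 0], 1]])

```text
clock: 13.6
tcp_pos: [0.4329, -0.3828, 0.0097]
orientation: [0.0, -0.0, 1.0, -0.0]
wrist_force: [-1.1, 0.2, -0.7]
finger_gap: 0.0549
grip_force: 63.5
```

```bash
python3 -c "
from h import *
plan(.433,-.384,.008,90);print(env.get_state()['finger_gap'],env.get_state()['wrist_force'])"
```

```text
plan [ 4.33e-01 -3.84e-01  8.00e-03  9.00e+01] shift [-0.  -1.2  1.7] az 0.0 tilt [ 0.001 -0.001 -1.   ] j1 -49 j6 -49 tcp [ 0.4329 -0.3828  0.0097] cur 90.0
0.054888989360687396 [-1.05829222  0.19636622 -0.72247943]
```

move_arm(targets=[[[0, 0, 1], [0, 0, 0], -1], [[0, 0, 1], [0, 0, 0], -1], [[0, 0, 1], [0, 0, 0], -1], [[0, 0, -30], [0, 0, 0], -1], [[0, 0, -90], [0, 0, 0], -1]])

```text
clock: 14.22
tcp_pos: [0.4307, -0.3812, 0.0978]
orientation: [-0.002, 0.0, 1.0, 0.002]
wrist_force: [1.3, -0.8, -1.1]
finger_gap: 0.0856
grip_force: 0.0
```

move_arm(targets=[[[0, 60, -20], [0, 0, 0], -1], [[0, 120, -20], [0, 0, 0], -1], [[0, 180, -20], [0, 0, 0], -1], [[0, 230, -20], [0, 0, 0], -1], [[0, 230, -20], [0, 0, 0], -1]])

```text
clock: 14.85
tcp_pos: [0.4315, -0.1497, 0.1195]
orientation: [-0.0, -0.002, 1.0, 0.0]
wrist_force: [-0.5, -0.6, 0.1]
finger_gap: 0.0854
grip_force: 0.0
```

```bash
sed -i 's/^plan.*//' c.py; python3 c.py s2; python3 -c "
from h import *
plan(.417,-.0392,.06,102.5);plan(.546,-.0395,.06,77)"
```

```text
top blue [([0.4398, -0.3796, 0.0114], 0.7)] rect 0.88 [ 436.1 -380. ] [61.8 62.1] 0.0
top green [([0.4166, -0.0394, 0.003], 0.95)] rect 0.7 [417.4 -37. ] [57.2 57.2] 12.0
top red [([0.5457, -0.0453, 0.005], 0.7)] rect 0.93 [546.6 -38.5] [62.8 60.3] 76.0
scene blue [([0.4384, -0.382, 0.0122], 0.51)] rect 0.76 [ 440.5 -388.9] [63.8 58.8] 88.9
scene green [([0.4212, -0.0384, 0.0005], 0.95)] rect 0.64 [418.3 -37.9] [61.5 62.7] 13.4
scene red [([0.5468, -0.0404, 0.0006], 0.58)] rect 0.68 [548.2 -41.2] [62.8 62. ] 76.9
plan [ 4.170e-01 -3.900e-02  6.000e-02  1.025e+02] shift [ 15.2 113.8  59.2] az -1.25 tilt [-0.  0. -1.] j1 -30 j6 -30 tcp [ 0.4322 -0.153   0.1192] cur 90.0
plan [ 5.46e-01 -4.00e-02  6.00e-02  7.70e+01] shift [-113.8  113.6   59.2] az 1.3 tilt [-0.  0. -1.] j1 -30 j6 -30 tcp [ 0.4322 -0.153   0.1192] cur 90.0
```

move_arm(targets=[[[7, 55, 0], [0, 0, -0.6], -1], [[15, 112, 0], [0, 0, -1.25], -1], [[15, 112, 40], [0, 0, -1.25], -1], [[15, 112, 80], [0, 0, -1.25], -1], [[15, 112, 100], [0, 0, -1.25], -1]])

```text
clock: 16.18
tcp_pos: [0.416, -0.0401, 0.0176]
orientation: [-0.001, -0.109, 0.994, 0.0]
wrist_force: [0.0, 0.3, -0.5]
finger_gap: 0.085
grip_force: 0.0
```

```bash
python3 -c "
from h import *
plan(.4175,-.0385,-.001,102.5)"
```

```text
plan [ 4.180e-01 -3.800e-02 -1.000e-03  1.025e+02] shift [-1.8  1.2 18.6] az 0.01 tilt [-0.002  0.001 -1.   ] j1 -17 j6 -29 tcp [ 0.416  -0.0401  0.0176] cur 102.6
```

move_arm(targets=[[[0, 1, 10], [0, 0, 0], -1], [[0, 1, 16], [0, 0, 0], -1], [[0, 1, 19], [0, 0, 0], -1], [[0, 1, 20], [0, 0, 0], -1]])

```text
clock: 16.68
tcp_pos: [0.4176, -0.04, -0.0003]
orientation: [0.001, -0.109, 0.994, -0.0]
wrist_force: [0.0, 0.2, 0.5]
finger_gap: 0.0858
grip_force: 0.0
```

move_arm(squeeze=30, targets=[[[0, 0, 0], [0, 0, 0], 0.3], [[0, 0, 0], [0, 0, 0], 0.3], [[0, 0, 0], [0, 0, 0], 0.3], [[0, 0, 0], [0, 0, 0], 0.3]])

```text
clock: 17.18
tcp_pos: [0.4174, -0.04, -0.0]
orientation: [0.0, -0.109, 0.994, -0.0]
wrist_force: [-1.2, 0.9, 4.9]
finger_gap: 0.059
grip_force: 31.0
```

move_arm(squeeze=60, targets=[[[0, 0, 0], [0, 0, 0], 1], [[0, 0, -20], [0, 0, 0], 1], [[0, 0, -70], [0, 0, 0], 1], [[0, 0, -120], [0, 0, 0], 1], [[0, 0, -160], [0, 0, 0], 1]])

```text
clock: 17.8
tcp_pos: [0.4173, -0.0399, 0.1616]
orientation: [0.001, -0.109, 0.994, -0.0]
wrist_force: [1.0, -0.4, -0.0]
finger_gap: 0.0571
grip_force: 64.0
```

```bash
python3 -c "
from h import *
plan(.519,.2914,.16,80.2);print(env.get_state()['finger_gap'])"
```

```text
plan [ 0.519  0.291  0.16  80.2  ] shift [-171.   301.5    1.6] az 2.23 tilt [ 0.002 -0.    -1.   ] j1 -16 j6 -29 tcp [ 0.4173 -0.0399  0.1616] cur 102.5
0.05712088526177921
```

move_arm(targets=[[[-27, 47, 0], [0, 0, 0.4], 1], [[-54, 95, 0], [0, 0, 0.8], 1], [[-81, 143, 0], [0, 0, 1.2], 1], [[-108, 191, 0], [0, 0, 1.6], 1], [[-135, 239, 0], [0, 0, 1.9], 1]])

```text
clock: 18.42
tcp_pos: [0.4974, 0.2245, 0.1595]
orientation: [0.0, 0.058, 0.998, 0.0]
wrist_force: [0.9, -1.1, -0.5]
finger_gap: 0.0569
grip_force: 64.0
```

```bash
cat > g.py <<'E'
from h import *
import sys
t=sys.argv[1]
for cam in ['scene','top']:
    p=env.read_camera(cam); print(cam,lm(t+'_mid',p))
plan(*map(float,sys.argv[2:6])); print(env.get_state()['finger_gap'])
E
python3 g.py green .519 .2914 .16 80.2
```

```text
scene [([0.4985, 0.2223, 0.1607], 0.94)]
top [([0.4996, 0.2295, 0.1651], 0.45)]
plan [ 0.519  0.291  0.16  80.2  ] shift [-14.7  70.   -1.2] az 0.35 tilt [-0.001 -0.001 -1.   ] j1 16 j6 22 tcp [0.4966 0.2234 0.1589] cur 83.7
0.05715464627335885
```

move_arm(targets=[[[-7, 35, 0], [0, 0, 0.2], 1], [[-13, 70, 0], [0, 0, 0.35], 1], [[-13, 70, 20], [0, 0, 0.35], 1], [[-13, 70, 45], [0, 0, 0.35], 1], [[-13, 70, 60], [0, 0, 0.35], 1]])

```text
clock: 19.25
tcp_pos: [0.5171, 0.289, 0.0982]
orientation: [-0.001, 0.088, 0.996, -0.001]
wrist_force: [-0.2, 0.6, -0.8]
finger_gap: 0.0568
grip_force: 64.1
```

```bash
python3 g.py green .518 .2914 .098 80.2
```

```text
scene [([0.5187, 0.2901, 0.0987], 0.62)]
top [([0.5167, 0.2879, 0.0998], 0.7)]
plan [ 0.518  0.291  0.098 80.2  ] shift [0.3 1.3 1.7] az -0.02 tilt [ 0.  0. -1.] j1 22 j6 32 tcp [0.5181 0.2901 0.0997] cur 80.0
0.056867744902630114
```

move_arm(targets=[[[0, 1, 0], [0, 0, 0], -1], [[0, 1, 0], [0, 0, 0], -1], [[0, 1, 0], [0, 0, 0], -1], [[0, 1, 0], [0, 0, 0], -1], [[0, 1, -40], [0, 0, 0], -1]])

```text
clock: 20.08
tcp_pos: [0.5157, 0.2908, 0.1365]
orientation: [-0.003, 0.087, 0.996, -0.002]
wrist_force: [1.5, -0.1, 0.0]
finger_gap: 0.0853
grip_force: 0.0
```

```bash
python3 f.py green f2
```

```text
scene [([0.4856, 0.3043, 0.0095], 0.71)]
rect 0.73 [487.7 303.6] [60.2 62.3] 74.4
top [([0.4842, 0.3064, 0.0083], 0.69)]
rect 0.86 [484.8 306.7] [62.5 61.5] 73.6
plan [ 0.45  0.3   0.08 80.  ] shift [68.  -3.5 58.7] az 0.0 tilt [-0.001 -0.    -1.   ] j1 22 j6 32 tcp [0.5176 0.2916 0.1386] cur 80.0
```

View pics/f2c.png

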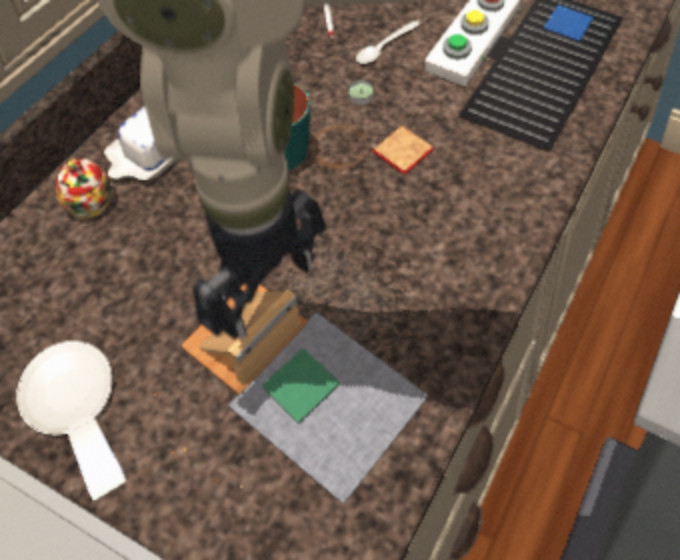

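Green lies glaze up on the felt at about (302,385) in the crop, and blue is on the mat at (570,22). I'll pick up green the same way.

move_arm(targets=[[[18, 4, 0], [0, 0, 0.3], -1], [[36, 8, 10], [0, 0, 0.6], -1], [[36, 8, 50], [0, 0, 0.6], -1], [[36, 8, 90], [0, 0, 0.6], -1], [[36, 8, 111], [0, 0, 0.6], -1]])

```text
clock: 21.0
tcp_pos: [0.4816, 0.3049, 0.0249]
orientation: [-0.002, 0.139, 0.99, -0.001]
wrist_force: [-0.1, 0.0, 1.1]
finger_gap: 0.085
grip_force: 0.0
```

move_arm(targets=[[[0, 0, 10], [0, 0, 0], -1], [[0, 0, 18], [0, 0, 0], -1], [[0, 0, 22], [0, 0, 0], -1], [[0, 0, 24], [0, 0, 0], -1], [[0, 0, 24], [0, 0, 0], -1]])

```text
clock: 21.62
tcp_pos: [0.4844, 0.306, 0.0048]
orientation: [0.0, 0.139, 0.99, 0.0]
wrist_force: [-0.6, -0.7, 0.6]
finger_gap: 0.085
grip_force: 0.0
```

move_arm(squeeze=30, targets=[[[0, 0, 0], [0, 0, 0], 0.3], [[0, 0, 0], [0, 0, 0], 0.3], [[0, 0, 0], [0, 0, 0], 0.3], [[0, 0, 0], [0, 0, 0], 0.3]])

```text
clock: 22.12
tcp_pos: [0.4844, 0.3061, 0.0053]
orientation: [0.0, 0.139, 0.99, 0.0]
wrist_force: [-1.7, -0.6, 5.5]
finger_gap: 0.0577
grip_force: 31.0
```

move_arm(squeeze=60, targets=[[[0, 0, 0], [0, 0, 0], 1], [[0, 0, -20], [0, 0, 0], 1], [[0, 0, -70], [0, 0, 0], 1], [[0, 0, -120], [0, 0, 0], 1], [[0, 0, -150], [0, 0, 0], 1]])

```text
clock: 22.75
tcp_pos: [0.4849, 0.3064, 0.1573]
orientation: [0.001, 0.139, 0.99, 0.001]
wrist_force: [-0.1, 0.3, -1.1]
finger_gap: 0.055
grip_force: 63.2
```

```bash
python3 g.py green .435 -.289 .15 90
```

```text
scene [([0.4864, 0.3066, 0.1578], 0.79)]
top []
plan [ 0.435 -0.289  0.15  90.   ] shift [-116.6 -585.5    4.1] az -1.6 tilt [ 0.001  0.    -1.   ] j1 24 j6 40 tcp [0.4842 0.306  0.1544] cur 74.0
0.05491095389395235
```

move_arm(targets=[[[-11, -55, 0], [0, 0, -0.2], 1], [[-22, -110, 0], [0, 0, -0.4], 1], [[-33, -165, 0], [0, 0, -0.6], 1], [[-44, -220, 0], [0, 0, -0.7], 1], [[-55, -275, 0], [0, 0, -0.8], 1]])

```text
clock: 23.58
tcp_pos: [0.4595, 0.0249, 0.1524]
orientation: [-0.001, 0.069, 0.998, 0.0]
wrist_force: [1.9, 0.5, -0.2]
finger_gap: 0.0548
grip_force: 63.2
```

```bash
python3 g.py green .435 -.289 .15 90
```

```text
scene [([0.4658, 0.0245, 0.1509], 0.58)]
top [([0.461, 0.0222, 0.1519], 0.5)]
plan [ 0.435 -0.289  0.15  90.   ] shift [ -20.1 -314.8    2.5] az -0.82 tilt [-0.003  0.001 -1.   ] j1 -7 j6 1 tcp [0.4599 0.0255 0.1527] cur 81.8
0.05473182954352092
```

move_arm(targets=[[[-4, -62, 0], [0, 0, -0.2], 1], [[-8, -124, 0], [0, 0, -0.4], 1], [[-12, -186, 0], [0, 0, -0.6], 1], [[-16, -248, 0], [0, 0, -0.8], 1], [[-20, -310, 0], [0, 0, -0.82], 1]])

```text
clock: 24.4
tcp_pos: [0.4381, -0.2835, 0.1532]
orientation: [-0.0, -0.003, 1.0, 0.001]
wrist_force: [1.8, 0.3, -0.5]
finger_gap: 0.0553
grip_force: 63.3
```

```bash
python3 g.py green .435 -.289 .009 90
```

```text
scene [([0.4416, -0.2824, 0.1532], 0.76), ([0.5327, 0.2876, -0.0006], 0.74)]
top [([0.4384, -0.2873, 0.1524], 0.44)]
plan [ 4.35e-01 -2.89e-01  9.00e-03  9.00e+01] shift [  2.5  -6.5 143.9] az 0.02 tilt [-0.002  0.002 -1.   ] j1 -42 j6 -42 tcp [ 0.4377 -0.2828  0.1529] cur 90.2
0.054796949476578774
```

move_arm(targets=[[[2, 1, 50], [0, 0, 0], 1], [[2, 1, 100], [0, 0, 0], 1], [[2, 1, 128], [0, 0, 0], 1], [[2, 1, 140], [0, 0, 0], 1], [[2, 1, 143], [0, 0, 0], 1]])

```text
clock: 25.22
tcp_pos: [0.4361, -0.2808, 0.0109]
orientation: [-0.0, -0.003, 1.0, 0.0]
wrist_force: [0.2, -0.8, -1.0]
finger_gap: 0.0549
grip_force: 63.4
```

move_arm(targets=[[[0, 0, 0], [0, 0, 0], 1], [[0, 0, 1], [0, 0, 0], -0.6], [[0, 0, 1], [0, 0, 0], -0.6], [[0, 0, -10], [0, 0, 0], -0.6], [[0, 0, -60], [0, 0, 0], -1]])

```text
clock: 25.85
tcp_pos: [0.4338, -0.2808, 0.0701]
orientation: [-0.002, -0.002, 1.0, 0.002]
wrist_force: [-0.1, 0.6, 0.1]
finger_gap: 0.0838
grip_force: 0.0
```

move_arm(targets=[[[-20, 60, -60], [0, 0, 0.5], -1], [[-50, 110, -60], [0, 0, 1], -1], [[-70, 160, -60], [0, 0, 1.3], -1], [[-85, 200, -60], [0, 0, 1.3], -1], [[-85, 200, -60], [0, 0, 1.3], -1]])

```text
clock: 26.48
tcp_pos: [0.521, -0.0792, 0.1324]
orientation: [0.001, 0.109, 0.994, 0.0]
wrist_force: [-0.4, -0.4, 1.0]
finger_gap: 0.0851
grip_force: 0.0
```

```bash
python3 c.py s3; python3 g.py red .546 -.0395 .06 76.5
```

```text
top blue [([0.4407, -0.3815, 0.0112], 0.55)] rect 0.9 [ 436.9 -380. ] [65. 61.] 2.2
top green [([0.4399, -0.2842, 0.0092], 0.73)] rect 0.77 [ 438.7 -281.8] [61.8 59.7] 0.0
top red [([0.5324, 0.2893, 0.002], 0.2)] 
scene blue [([0.4384, -0.3865, 0.0143], 0.79)] rect 0.61 [ 440.  -385.8] [64.  58.1] 88.9
scene green [([0.4389, -0.281, 0.0073], 0.62)] rect 0.56 [ 443.5 -286.2] [65.7 58.2] 87.3
scene red [([0.547, -0.0405, 0.005], 0.77)] rect 0.97 [547.2 -40.1] [62.1 63.7] 74.9
scene [([0.5465, -0.0441, 0.0047], 0.71)]
top [([0.4392, -0.2832, 0.0086], 0.66)]
plan [ 5.46e-01 -4.00e-02  6.00e-02  7.65e+01] shift [-15.8  47.2  71.3] az 0.07 tilt [ 0.  0. -1.] j1 -18 j6 -5 tcp [ 0.5201 -0.0821  0.1313] cur 77.2
0.08535098129197387
```

Green sits well on the mat. Next is red.

move_arm(targets=[[[-16, 46, 0], [0, 0, 0], -1], [[-16, 46, 40], [0, 0, 0], -1], [[-16, 46, 80], [0, 0, 0], -1], [[-16, 46, 110], [0, 0, 0], -1], [[-16, 46, 112], [0, 0, 0], -1]])

```text
clock: 28.0
tcp_pos: [0.5437, -0.0401, 0.0171]
orientation: [-0.003, 0.111, 0.994, 0.0]
wrist_force: [0.0, -0.2, -0.4]
finger_gap: 0.0856
grip_force: 0.0
```

```bash
python3 g.py red .546 -.040 -.0005 76.5
```

```text
scene [([0.545, -0.0402, 0.0043], 0.88)]
top [([0.4397, -0.2831, 0.0076], 0.72), ([0.5458, -0.0432, 0.0057], 0.59)]
plan [ 5.46e-01 -4.00e-02 -0.00e+00  7.65e+01] shift [ 1.4  0.7 21.3] az 0.07 tilt [ 0.002 -0.    -1.   ] j1 -13 j6 0 tcp [ 0.5472 -0.041   0.0208] cur 77.2
0.08556660542131465
```

move_arm(targets=[[[0, 0, 10], [0, 0, 0], -1], [[0, 0, 16], [0, 0, 0], -1], [[0, 0, 20], [0, 0, 0], -1], [[0, 0, 20], [0, 0, 0], -1]])

```text
clock: 28.7
tcp_pos: [0.5455, -0.0407, -0.0012]
orientation: [-0.0, 0.111, 0.994, 0.0]
wrist_force: [0.3, 0.7, -0.2]
finger_gap: 0.0855
grip_force: 0.0
```

move_arm(squeeze=30, targets=[[[0, 0, 0], [0, 0, 0], 0.3], [[0, 0, 0], [0, 0, 0], 0.3], [[0, 0, 0], [0, 0, 0], 0.3], [[0, 0, 0], [0, 0, 0], 0.3]])

```text
clock: 29.2
tcp_pos: [0.5461, -0.0408, -0.0003]
orientation: [0.0, 0.111, 0.994, -0.0]
wrist_force: [-1.5, 0.0, 5.1]
finger_gap: 0.0587
grip_force: 32.4
```

move_arm(squeeze=60, targets=[[[0, 0, 0], [0, 0, 0], 1], [[0, 0, -20], [0, 0, 0], 1], [[0, 0, -70], [0, 0, 0], 1], [[0, 0, -120], [0, 0, 0], 1], [[0, 0, -160], [0, 0, 0], 1]])

```text
clock: 29.82
tcp_pos: [0.5461, -0.0408, 0.161]
orientation: [0.0, 0.111, 0.994, 0.0]
wrist_force: [-0.0, -0.1, -1.2]
finger_gap: 0.0571
grip_force: 64.2
```

```bash
python3 g.py red .518 .2914 .16 80.2
```

```text
scene [([0.5471, -0.0378, 0.1655], 0.53)]
top [([0.5491, -0.0433, 0.1689], 0.41)]
plan [ 0.518  0.291  0.16  80.2  ] shift [101.1 317.7  -0.5] az -0.3 tilt [ 0.001 -0.    -1.   ] j1 -13 j6 0 tcp [ 0.5463 -0.0408  0.1596] cur 77.2
0.05710211789605487
```

move_arm(targets=[[[18, 57, 0], [0, 0, -0.1], 1], [[36, 114, 0], [0, 0, -0.2], 1], [[54, 171, 0], [0, 0, -0.3], 1], [[72, 228, 0], [0, 0, -0.3], 1], [[90, 283, 0], [0, 0, -0.3], 1]])

```text
clock: 30.65
tcp_pos: [0.5192, 0.2566, 0.1569]
orientation: [-0.002, 0.085, 0.996, -0.001]
wrist_force: [0.8, 0.2, -1.4]
finger_gap: 0.0574
grip_force: 64.2
```

```bash
python3 g.py red .518 .2914 .098 80.2
```

```text
scene [([0.5184, 0.2581, 0.1597], 0.78), ([0.4096, -0.5806, 0.0001], 0.4)]
top [([0.5171, 0.2607, 0.1628], 0.64)]
plan [ 0.518  0.291  0.098 80.2  ] shift [ 6.9 35.  59. ] az 0.02 tilt [-0.004 -0.002 -1.   ] j1 18 j6 28 tcp [0.5192 0.2558 0.157 ] cur 80.4
0.05730816004128629
```

move_arm(targets=[[[7, 34, 0], [0, 0, 0], 1], [[7, 34, 10], [0, 0, 0], 1], [[7, 34, 40], [0, 0, 0], 1], [[7, 34, 57], [0, 0, 0], 1], [[7, 34, 57], [0, 0, 0], 1]])

```text
clock: 31.48
tcp_pos: [0.5182, 0.2872, 0.0997]
orientation: [-0.002, 0.087, 0.996, -0.001]
wrist_force: [-0.0, 0.3, -0.5]
finger_gap: 0.0571
grip_force: 64.3
```

```bash
python3 g.py red .518 .2914 .098 80.2
```

```text
scene [([0.5165, 0.2874, 0.1021], 0.75)]
top [([0.521, 0.2873, 0.1077], 0.76)]
plan [ 0.518  0.291  0.098 80.2  ] shift [2.8 1.7 5.1] az -0.01 tilt [ 0.001  0.    -1.   ] j1 21 j6 31 tcp [0.5205 0.2893 0.1031] cur 80.1
0.05710145342189792
```

move_arm(targets=[[[2, 1, 3], [0, 0, 0], 1], [[2, 1, 3], [0, 0, 0], 1], [[2, 1, 3], [0, 0, 0], 1]])

```text
clock: 32.05
tcp_pos: [0.5179, 0.2913, 0.0995]
orientation: [0.0, 0.085, 0.996, 0.0]
wrist_force: [-0.6, 0.6, 0.0]
finger_gap: 0.0571
grip_force: 64.3
```

move_arm(targets=[[[0, 0, 0], [0, 0, 0], -1], [[0, 0, 0], [0, 0, 0], -1], [[0, 0, 0], [0, 0, 0], -1], [[0, 0, 0], [0, 0, 0], -1], [[0, 0, -40], [0, 0, 0], -1]])

```text
clock: 32.67
tcp_pos: [0.5155, 0.2901, 0.1365]
orientation: [-0.003, 0.085, 0.996, -0.002]
wrist_force: [-0.1, -0.1, -0.2]
finger_gap: 0.0855
grip_force: 0.0
```

```bash
python3 f.py red f3
```

```text
scene [([0.4801, 0.3072, 0.0036], 0.59)]
rect 0.66 [483.1 302.4] [58.6 60.5] 74.9
top [([0.4807, 0.3064, 0.0107], 0.76)]
rect 0.56 [480.3 305.4] [63.5 59. ] 77.8
plan [ 0.45  0.3   0.08 80.  ] shift [68.  -2.6 58.7] az 0.02 tilt [-0.001 -0.    -1.   ] j1 22 j6 31 tcp [0.5175 0.291  0.1386] cur 80.2
```

View pics/f3c.png

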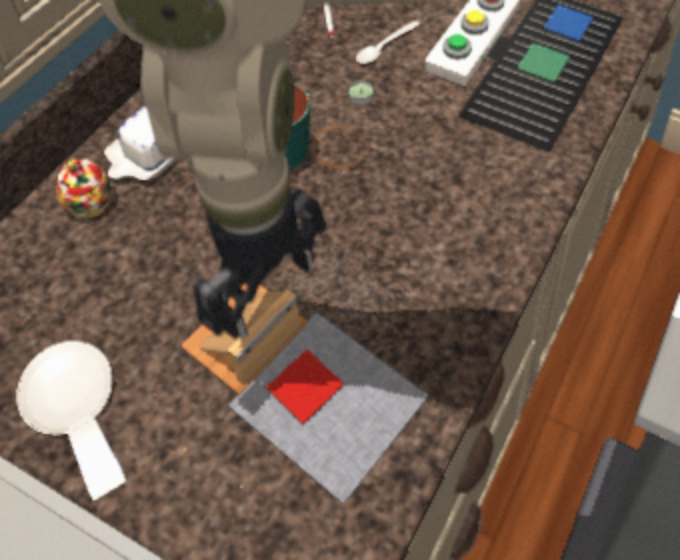

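Red turned over, glaze up at about (305,387) in the crop; blue and green are on the mat. Picking up red now.

move_arm(targets=[[[20, 4, 0], [0, 0, 0.3], -1], [[39, 7, 10], [0, 0, 0.5], -1], [[39, 7, 50], [0, 0, 0.5], -1], [[39, 7, 90], [0, 0, 0.5], -1], [[39, 7, 111], [0, 0, 0.5], -1]])

```text
clock: 33.6
tcp_pos: [0.4782, 0.3037, 0.025]
orientation: [-0.002, 0.129, 0.992, -0.001]
wrist_force: [0.9, -0.1, -0.1]
finger_gap: 0.0851
grip_force: 0.0
```

move_arm(targets=[[[0, 0, 10], [0, 0, 0], -1], [[0, 0, 18], [0, 0, 0], -1], [[0, 0, 22], [0, 0, 0], -1], [[0, 0, 24], [0, 0, 0], -1], [[0, 0, 24], [0, 0, 0], -1]])

```text
clock: 34.22
tcp_pos: [0.481, 0.3048, 0.0047]
orientation: [0.0, 0.129, 0.992, 0.0]
wrist_force: [-0.2, 0.1, -0.3]
finger_gap: 0.0855
grip_force: 0.0
```

move_arm(squeeze=30, targets=[[[0, 0, 0], [0, 0, 0], 0.3], [[0, 0, 0], [0, 0, 0], 0.3], [[0, 0, 0], [0, 0, 0], 0.3], [[0, 0, 0], [0, 0, 0], 0.3]])

```text
clock: 34.72
tcp_pos: [0.481, 0.3048, 0.0053]
orientation: [0.0, 0.129, 0.992, 0.0]
wrist_force: [-0.1, -0.7, 5.1]
finger_gap: 0.0577
grip_force: 30.8
```

move_arm(squeeze=60, targets=[[[0, 0, 0], [0, 0, 0], 1], [[0, 0, -20], [0, 0, 0], 1], [[0, 0, -70], [0, 0, 0], 1], [[0, 0, -120], [0, 0, 0], 1], [[0, 0, -150], [0, 0, 0], 1]])

```text
clock: 35.35
tcp_pos: [0.4815, 0.3051, 0.1573]
orientation: [0.001, 0.129, 0.992, 0.001]
wrist_force: [1.3, 0.7, -0.9]
finger_gap: 0.0548
grip_force: 63.2
```

```bash
python3 g.py red .437 -.188 .15 90
```

```text
scene [([0.4829, 0.3074, 0.1564], 0.84)]
top [([0.4808, 0.3053, 0.1613], 0.62)]
plan [ 0.437 -0.188  0.15  90.   ] shift [ -83.5 -487.6    4.2] az -1.48 tilt [ 0.001  0.    -1.   ] j1 24 j6 39 tcp [0.4808 0.3048 0.1545] cur 75.2
0.05457733062611348
```

move_arm(targets=[[[-9, -55, 0], [0, 0, -0.2], 1], [[-18, -110, 0], [0, 0, -0.4], 1], [[-28, -165, 0], [0, 0, -0.6], 1], [[-37, -220, 0], [0, 0, -0.7], 1], [[-47, -275, 0], [0, 0, -0.8], 1]])

```text
clock: 36.17
tcp_pos: [0.4541, 0.0254, 0.1524]
orientation: [-0.002, 0.059, 0.998, 0.0]
wrist_force: [0.8, 0.3, -0.9]
finger_gap: 0.0544
grip_force: 63.3
```

```bash
python3 g.py red .437 -.188 .15 90
```

```text
scene [([0.4549, 0.0253, 0.1526], 0.6)]
top [([0.4551, 0.0262, 0.1522], 0.46), ([0.7054, 0.0311, 0.0029], 0.33)]
plan [ 0.437 -0.188  0.15  90.   ] shift [  -8.5 -214.4    2.6] az -0.7 tilt [-0.003  0.001 -1.   ] j1 -7 j6 0 tcp [0.4547 0.0259 0.1527] cur 83.0
0.054512171536676805
```

move_arm(targets=[[[-2, -50, 0], [0, 0, -0.2], 1], [[-4, -105, 0], [0, 0, -0.4], 1], [[-6, -160, 0], [0, 0, -0.6], 1], [[-8, -214, 0], [0, 0, -0.7], 1], [[-8, -214, 10], [0, 0, -0.7], 1]])

```text
clock: 37.0
tcp_pos: [0.4393, -0.1888, 0.1437]
orientation: [0.0, -0.0, 1.0, -0.0]
wrist_force: [-0.3, 0.9, -0.9]
finger_gap: 0.0547
grip_force: 63.4
```

```bash
python3 g.py red .437 -.188 .010 90
```

```text
scene [([0.4404, -0.1868, 0.1429], 0.5)]
top []
plan [ 4.37e-01 -1.88e-01  1.00e-02  9.00e+01] shift [  0.9  -3.8 133.3] az 0.03 tilt [-0.002  0.002 -1.   ] j1 -33 j6 -33 tcp [ 0.4381 -0.1845  0.1433] cur 90.3
0.05462990854813813
```

move_arm(targets=[[[1, -2, 50], [0, 0, 0], 1], [[1, -2, 95], [0, 0, 0], 1], [[1, -2, 120], [0, 0, 0], 1], [[1, -2, 130], [0, 0, 0], 1], [[1, -2, 133], [0, 0, 0], 1]])

```text
clock: 37.83
tcp_pos: [0.4379, -0.1877, 0.0114]
orientation: [-0.0, -0.003, 1.0, 0.0]
wrist_force: [0.0, -0.3, 0.2]
finger_gap: 0.0547
grip_force: 63.5
```

move_arm(targets=[[[0, 0, 0], [0, 0, 0], 1], [[0, 0, 1], [0, 0, 0], -0.6], [[0, 0, 1], [0, 0, 0], -0.6], [[0, 0, -10], [0, 0, 0], -0.6], [[0, 0, -60], [0, 0, 0], -1]])

```text
clock: 38.45
tcp_pos: [0.4353, -0.1874, 0.0703]
orientation: [-0.002, -0.002, 1.0, 0.002]
wrist_force: [0.6, -0.4, -0.2]
finger_gap: 0.0838
grip_force: 0.0
```

move_arm(targets=[[[0, 50, -60], [0, 0, 0], 1], [[0, 110, -60], [0, 0, 0], 1], [[0, 150, -60], [0, 0, 0], 1], [[0, 150, -60], [0, 0, 0], 1], [[0, 150, -60], [0, 0, 0], 1]])

```text
clock: 39.08
tcp_pos: [0.4373, -0.0388, 0.132]
orientation: [0.001, -0.002, 1.0, -0.0]
wrist_force: [0.0, -0.5, -1.2]
finger_gap: -0.0001
grip_force: 0.0
```

```bash
python3 c.py s4; python3 -c "
from h import *
for c in ['top','scene']:
    p=env.read_camera(c)
    if c=='top': save(p,'t4'); i=cv2.imread('pics/t4.png')[200:330,290:450];cv2.imwrite('pics/t4c.png',cv2.resize(i,None,fx=4,fy=4))
    print(lm('dryer',p,1))
    for k in ['red','yellow','green']: print(k,lm('key_%s_top'%k,p))
plan(.5595,-.350,.10,90)"
```

```text
top blue [([0.4394, -0.3805, 0.011], 0.79)] rect 0.82 [ 437.4 -380. ] [64.5 61.9] 0.0
top green [([0.4374, -0.2851, 0.0078], 0.98)] rect 0.7 [ 438.7 -280.8] [56.5 57.2] 0.0
top red [([0.4323, -0.1386, 0.0138], 0.91)] rect 0.7 [ 433.2 -136.1] [56.4 59.6] 0.0
scene blue [] rect 0.65 [ 440.1 -385.5] [60.3 64.7] 0.9
scene green [] rect 0.68 [ 444.2 -287.6] [62.5 69.8] 2.0
scene red [([0.4341, -0.1367, 0.0104], 0.93)] rect 0.88 [ 436.7 -141.6] [63.6 63.6] 3.1
[([0.4408, -0.2918, -0.001], 0.82)]
red [([0.5603, -0.3502, 0.0472], 0.56)]
yellow [([0.5567, -0.2887, 0.0531], 0.56)]
green [([0.5589, -0.2292, 0.0501], 0.61)]
[([0.4414, -0.2873, -0.0027], 0.74)]
red []
yellow []
green [([0.5605, -0.2292, 0.0499], 0.58)]
plan [ 0.56 -0.35  0.1  90.  ] shift [-121.4 -311.8   31.3] az 0.02 tilt [ 0.  0. -1.] j1 -16 j6 -16 tcp [ 0.437  -0.0386  0.1313] cur 90.2
```

View pics/t4c.png

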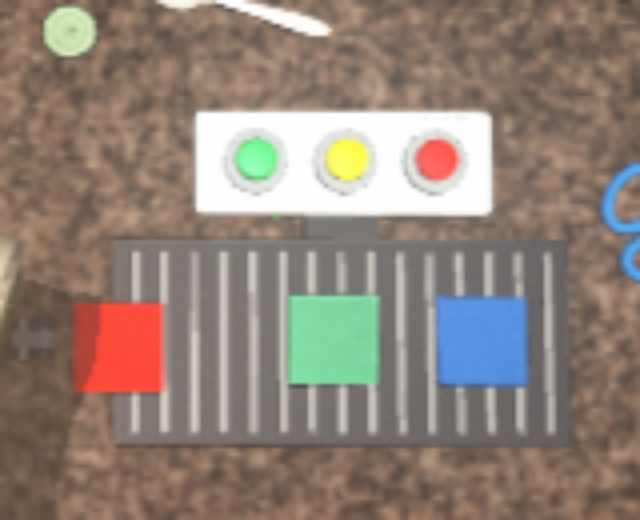

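The top crop shows green at (333,340) and blue at (481,340) fine on the mat. Red was knocked to (120,347), half over the mat's left edge at y≈-0.138, so I'll grasp it again and put it back.

move_arm(targets=[[[3, -50, 0], [0, 0, 0], -1], [[3, -99, 0], [0, 0, 0], -1], [[3, -99, 30], [0, 0, 0], -1], [[3, -99, 70], [0, 0, 0], -1], [[3, -99, 95], [0, 0, 0], -1]])

```text
clock: 40.9
tcp_pos: [0.4335, -0.1375, 0.0347]
orientation: [-0.001, -0.001, 1.0, 0.0]
wrist_force: [-0.1, 0.1, 0.3]
finger_gap: 0.0856
grip_force: 0.0
```

```bash
python3 g.py red .4335 -.138 .007 90
```

```text
scene [([0.4343, -0.1387, 0.0088], 0.74)]
top [([0.4416, -0.381, 0.0124], 0.69), ([0.5581, -0.2902, 0.0481], 0.58)]
plan [ 4.34e-01 -1.38e-01  7.00e-03  9.00e+01] shift [ 0.7 -0.4 29.4] az 0.02 tilt [-0.001  0.    -1.   ] j1 -28 j6 -28 tcp [ 0.4342 -0.1376  0.0364] cur 90.2
0.08567727634422188
```

move_arm(targets=[[[0, -1, 15], [0, 0, 0], -1], [[0, -1, 24], [0, 0, 0], -1], [[0, -1, 28], [0, 0, 0], -1], [[0, -1, 29], [0, 0, 0], -1], [[0, -1, 29], [0, 0, 0], -1]])

```text
clock: 41.72
tcp_pos: [0.4346, -0.1387, 0.0076]
orientation: [0.0, -0.002, 1.0, -0.0]
wrist_force: [0.1, -0.6, 0.8]
finger_gap: 0.0856
grip_force: 0.0
```

move_arm(squeeze=30, targets=[[[0, 0, 0], [0, 0, 0], 0.3], [[0, 0, 0], [0, 0, 0], 0.3], [[0, 0, 0], [0, 0, 0], 0.3], [[0, 0, 0], [0, 0, 0], 0.3], [[0, 0, 0], [0, 0, 0], 0.3]])

```text
clock: 42.35
tcp_pos: [0.4357, -0.1377, 0.0095]
orientation: [0.002, -0.002, 1.0, 0.001]
wrist_force: [-3.2, 5.3, 23.4]
finger_gap: 0.0341
grip_force: 30.8
```

move_arm(squeeze=50, targets=[[[0, 0, 0], [0, 0, 0], 1], [[0, 0, -15], [0, 0, 0], 1], [[0, 0, -30], [0, 0, 0], 1], [[0, 0, -30], [0, 0, 0], 1]])

```text
clock: 42.85
tcp_pos: [0.4353, -0.1391, 0.0382]
orientation: [0.001, -0.002, 1.0, -0.001]
wrist_force: [0.5, -0.1, 0.1]
finger_gap: -0.0
grip_force: 0.0
```

```bash
python3 g.py red .437 -.189 .010 90; python3 -c "
from h import *
p=env.read_camera('scene');save(p,'r5')
i=cv2.imread('pics/r5.png')[130:310,260:460];cv2.imwrite('pics/r5c.png',cv2.resize(i,None,fx=3,fy=3))"
```

```text
scene [([0.4324, -0.1176, 0.0053], 0.77)]
top []
plan [ 4.37e-01 -1.89e-01  1.00e-02  9.00e+01] shift [ -3.1 -50.7  26.5] az 0.02 tilt [-0.001  0.001 -1.   ] j1 -28 j6 -28 tcp [ 0.4338 -0.1383  0.0366] cur 90.2
-0.0001254895669860114
```

View pics/r5c.png

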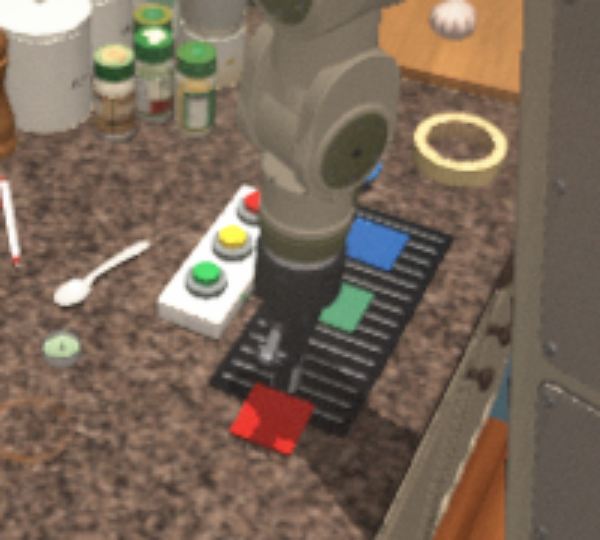

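The crop shows red at (272,418), now leaning off the mat's edge because the tilted tile slipped out of the grip. I'll turn the gripper 90° to take it by its ±x sides, which stay vertical despite the lean.

move_arm(targets=[[[0, 0, -50], [0, 0, 0], -1], [[0, 40, -80], [0, 0, 1], -1], [[0, 90, -80], [0, 0, 2], -1], [[0, 140, -80], [0, 0, 3], -1], [[0, 180, -80], [0, 0, 4], -1]])

```text
clock: 43.72
tcp_pos: [0.4333, 0.0409, 0.1169]
orientation: [-0.0, 0.339, 0.941, 0.0]
wrist_force: [1.1, -0.1, -0.8]
finger_gap: 0.0851
grip_force: 0.0
```

move_arm(targets=[[[0, 0, 0], [0, 0, 1], -1], [[0, 0, 0], [0, 0, 2], -1], [[0, 0, 0], [0, 0, 3], -1], [[0, 0, 0], [0, 0, 4], -1], [[0, 0, 0], [0, 0, 5], -1]])

```text
clock: 44.35
tcp_pos: [0.4333, 0.0394, 0.1166]
orientation: [-0.001, 0.705, 0.709, -0.0]
wrist_force: [0.6, -0.3, 0.4]
finger_gap: 0.0854
grip_force: 0.0
```

```bash
python3 c.py s5; python3 g.py red .433 -.117 .06 0
```

```text
top blue [([0.4391, -0.3837, 0.0109], 0.81)] 
top green [([0.4391, -0.2817, 0.0105], 0.64)] rect 0.61 [ 438.7 -282. ] [54.1 56.8] 89.4
top red [([0.4327, -0.1176, 0.0103], 0.92)] rect 0.59 [ 431.9 -114.4] [59.1 59.5] 0.0
scene blue [([0.4414, -0.3801, 0.0152], 0.84)] rect 0.64 [ 441.5 -385.6] [63.6 58.9] 88.9
scene green [([0.4405, -0.2828, 0.0093], 0.88)] rect 0.75 [ 444.5 -285.4] [61.4 70.8] 1.3
scene red [([0.4316, -0.1169, 0.0069], 0.59)] 
scene [([0.4312, -0.1155, 0.0056], 0.42), ([0.4086, -0.5778, -0.0002], 0.33)]
top [([0.4312, -0.1176, 0.0105], 0.93), ([0.5338, 0.2898, 0.003], 0.73)]
plan [ 0.433 -0.117  0.06   0.   ] shift [-156.3   -2.8   57.3] az 0.07 tilt [ 0.  0. -1.] j1 -5 j6 84 tcp [0.4338 0.0393 0.1173] cur 0.7
0.08575957056902198
```

move_arm(targets=[[[-55, -2, 0], [0, 0, 0.1], -1], [[-110, -3, 0], [0, 0, 0.1], -1], [[-156, -3, 10], [0, 0, 0.1], -1], [[-156, -3, 50], [0, 0, 0.1], -1], [[-156, -3, 90], [0, 0, 0.1], -1]])

```text
clock: 45.88
tcp_pos: [0.4333, -0.1179, 0.0267]
orientation: [0.001, 0.71, 0.705, 0.0]
wrist_force: [0.3, -0.7, -0.3]
finger_gap: 0.0853
grip_force: 0.0
```

```bash
python3 g.py red .432 -.117 .001 0
```

```text
scene [([0.4332, -0.1204, 0.0057], 0.76)]
top []
plan [ 0.432 -0.117  0.001  0.   ] shift [-0.6 -0.2 26.3] az -0.03 tilt [-0.002  0.001 -1.   ] j1 -25 j6 65 tcp [ 0.4322 -0.1164  0.0273] cur -0.3
0.0855266467354525
```

move_arm(targets=[[[0, 0, 12], [0, 0, 0], -1], [[0, 0, 20], [0, 0, 0], -1], [[0, 0, 24], [0, 0, 0], -1], [[0, 0, 26], [0, 0, 0], -1], [[0, 0, 26], [0, 0, 0], -1]])

```text
clock: 46.7
tcp_pos: [0.4327, -0.1167, 0.0013]
orientation: [-0.0, 0.709, 0.705, 0.0]
wrist_force: [0.2, 0.5, -0.5]
finger_gap: 0.0854
grip_force: 0.0
```

move_arm(squeeze=30, targets=[[[0, 0, 0], [0, 0, 0], 0.3], [[0, 0, 0], [0, 0, 0], 0.3], [[0, 0, 0], [0, 0, 0], 0.3], [[0, 0, 0], [0, 0, 0], 0.3]])

```text
clock: 47.2
tcp_pos: [0.433, -0.1168, 0.0018]
orientation: [0.0, 0.709, 0.705, 0.0]
wrist_force: [-1.6, 0.2, 5.4]
finger_gap: 0.0588
grip_force: 31.5
```

move_arm(squeeze=60, targets=[[[0, 0, 0], [0, 0, 0], 0.6], [[0, 0, -15], [0, 0, 0], 0.6], [[0, 0, -35], [0, 0, 0], 0.6], [[0, 0, -35], [0, 0, 0], 0.6]])

```text
clock: 47.7
tcp_pos: [0.4339, -0.1172, 0.0373]
orientation: [0.001, 0.709, 0.705, 0.001]
wrist_force: [0.1, -0.4, -1.4]
finger_gap: 0.0574
grip_force: 64.3
```

```bash
python3 g.py red .437 -.189 .012 0
```

```text
scene [([0.4289, -0.117, 0.0429], 0.81)]
top []
plan [ 0.437 -0.189  0.012  0.   ] shift [-72.6   5.3  23.4] az -0.03 tilt [-0.001  0.001 -1.   ] j1 -25 j6 65 tcp [ 0.4321 -0.1164  0.0355] cur -0.3
0.057426076735589894
```

move_arm(targets=[[[-36, 4, 0], [0, 0, 0], 0.6], [[-72, 5, 0], [0, 0, 0], 0.6], [[-72, 5, 15], [0, 0, 0], 0.6], [[-72, 5, 25], [0, 0, 0], 0.6], [[-72, 5, 28], [0, 0, 0], 0.6]])

```text
clock: 48.52
tcp_pos: [0.4362, -0.1877, 0.007]
orientation: [-0.001, 0.709, 0.705, -0.0]
wrist_force: [-1.3, -0.2, 1.6]
finger_gap: 0.0577
grip_force: 64.6
```

move_arm(targets=[[[0, 0, 0], [0, 0, 0], 0.6], [[0, 0, 0], [0, 0, 0], -0.8], [[0, 0, 0], [0, 0, 0], -0.8], [[0, 0, 0], [0, 0, 0], -0.8], [[0, 0, -20], [0, 0, 0], -0.8]])

```text
clock: 49.15
tcp_pos: [0.4362, -0.188, 0.0275]
orientation: [-0.001, 0.709, 0.705, -0.0]
wrist_force: [0.2, -0.4, -0.1]
finger_gap: 0.0767
grip_force: 0.0
```

move_arm(targets=[[[0, 0, -50], [0, 0, 0], 1], [[50, 0, -90], [0, 0, 0], 1], [[110, 0, -90], [0, 0, 0], 1], [[160, 0, -90], [0, 0, 0], 1], [[160, 0, -90], [0, 0, 0], 1]])

```text
clock: 49.78
tcp_pos: [0.4376, -0.0258, 0.1186]
orientation: [-0.0, 0.707, 0.707, 0.0]
wrist_force: [-0.2, 0.1, 0.4]
finger_gap: -0.0003
grip_force: 0.0
```

```bash
python3 c.py s6;  python3 -c "
from h import *
p=env.read_camera('top'); save(p,'t6'); i=cv2.imread('pics/t6.png')[200:330,290:450];a=cv2.resize(i,None,fx=4,fy=4)
i=cv2.imread('pics/s6.png')[150:300,300:460];cv2.imwrite('pics/t6c.png',np.vstack([cv2.resize(a,(400,325)),cv2.resize(i,(293,275))[:, :].copy() if 0 else cv2.copyMakeBorder(cv2.resize(i,(293,275)),0,0,0,107,0)]))
plan(.5595,-.350,.12,0)"
```

```text
top blue [([0.4377, -0.3841, 0.0106], 0.94)] rect 0.68 [ 437.4 -380.2] [59.1 56.5] 0.0
top green [([0.4376, -0.2821, 0.0102], 0.82)] rect 0.55 [ 437.3 -279.3] [59.1 60.1] 0.0
top red [([0.433, -0.1903, 0.0087], 0.96)] rect 0.92 [ 436.  -188.8] [56.9 56.5] 89.9
scene blue [([0.439, -0.3839, 0.0117], 0.56)] rect 0.68 [ 441.8 -387.4] [61.7 66.3] 0.1
scene green [([0.4415, -0.2859, 0.0083], 0.72)] rect 0.88 [ 443.2 -284.5] [66.7 63. ] 89.3
scene red [([0.4352, -0.1875, 0.0072], 0.46)] rect 0.7 [ 420.9 -192. ] [64.3 30.4] 78.3
plan [ 0.56 -0.35  0.12  0.  ] shift [-320.5  123.1   -1.8] az -0.03 tilt [-0.  0. -1.] j1 -14 j6 76 tcp [ 0.4382 -0.0289  0.1182] cur -0.3
```

View pics/t6c.png

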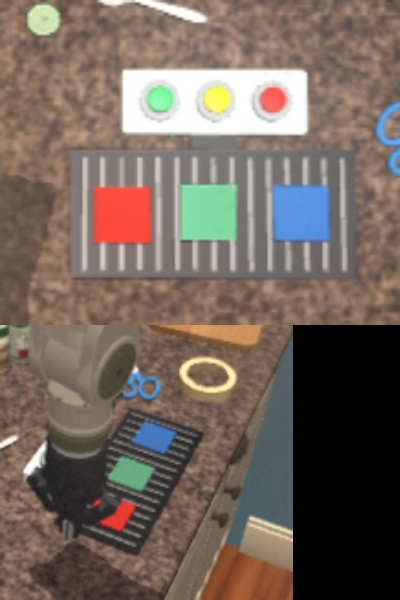

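All three lie flat, glaze up and well apart: red (122,215), green (208,212) and blue (300,212) in the top crop. The keys come next, red first at (273,99).

move_arm(targets=[[[-55, 22, 0], [0, 0, 0], 1], [[-110, 44, 0], [0, 0, 0], 1], [[-165, 66, 0], [0, 0, 0], 1], [[-220, 88, 0], [0, 0, 0], 1], [[-270, 106, 0], [0, 0, 0], 1]])

```text
clock: 51.15
tcp_pos: [0.5435, -0.3014, 0.1181]
orientation: [0.0, 0.709, 0.705, 0.0]
wrist_force: [0.8, 0.2, -0.3]
finger_gap: -0.0001
grip_force: 0.0
```

move_arm(targets=[[[-25, 9, 0], [0, 0, 0], 1], [[-50, 17, 0], [0, 0, 0], 1], [[-50, 17, 30], [0, 0, 0], 1], [[-50, 17, 55], [0, 0, 0], 1], [[-50, 17, 55], [0, 0, 0], 1]])

```text
clock: 51.78
tcp_pos: [0.5579, -0.3481, 0.0606]
orientation: [-0.003, 0.709, 0.705, -0.0]
wrist_force: [0.2, -0.0, 0.1]
finger_gap: -0.0001
grip_force: 0.0
```

```bash
python3 -c "
from h import *
plan(.5595,-.350,.0495,0)
p=env.read_camera('scene');save(p,'k');print([lm('key_%s_top'%k,p,1) for k in ['yellow','green']])
i=cv2.imread('pics/k.png')[150:290,270:430];cv2.imwrite('pics/kc.png',cv2.resize(i,None,fx=3,fy=3))"
```

```text
plan [ 0.56 -0.35  0.05  0.  ] shift [-1.9  1.7 11.1] az -0.03 tilt [-0.004  0.003 -1.   ] j1 -39 j6 51 tcp [ 0.5579 -0.3481  0.0606] cur -0.3
[[([0.5604, -0.289, 0.0469], 0.55)], [([0.5596, -0.2304, 0.0517], 0.4)]]
```

View pics/kc.png

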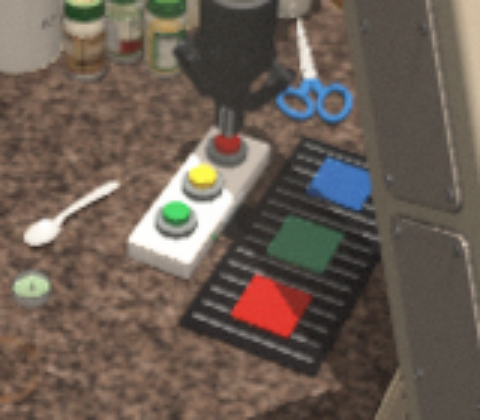

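The fingertips are slim and sit centred over the red key at about (228,145). Pressing.

move_arm(targets=[[[-1, 1, 8], [0, 0, 0], 1], [[-1, 1, 13], [0, 0, 0], 1], [[-1, 1, 16], [0, 0, 0], 1], [[-1, 1, 18], [0, 0, 0], 1], [[-1, 1, 18], [0, 0, 0], 1]])

```text
clock: 52.55
tcp_pos: [0.5607, -0.3505, 0.0457]
orientation: [0.0, 0.709, 0.705, 0.0]
wrist_force: [-1.6, 1.0, 3.6]
finger_gap: 0.0
grip_force: 1.9
```

move_arm(targets=[[[0, 0, 2], [0, 0, 0], 1], [[0, 0, 3], [0, 0, 0], 1], [[0, 0, 4], [0, 0, 0], 1], [[0, 0, 4], [0, 0, 0], 1]])

```text
clock: 53.05
tcp_pos: [0.5608, -0.3505, 0.0439]
orientation: [0.001, 0.709, 0.705, 0.0]
wrist_force: [-3.6, 4.4, 16.4]
finger_gap: -0.0005
grip_force: 8.2
```

move_arm(targets=[[[0, 0, -15], [0, 0, 0], 1], [[0, 0, -28], [0, 0, 0], 1], [[30, 0, -28], [0, 0, 0], 1], [[60, 0, -28], [0, 0, 0], 1], [[60, 0, -28], [0, 0, 0], 1]])

```text
clock: 53.68
tcp_pos: [0.5604, -0.2881, 0.0691]
orientation: [-0.001, 0.708, 0.706, -0.0]
wrist_force: [0.6, 0.6, 0.1]
finger_gap: 0.0
grip_force: 0.0
```

```bash
python3 -c "
from h import *
plan(.5595,-.290,.0435,0)"
```

```text
plan [ 0.56  -0.29   0.044  0.   ] shift [-1.9 -0.8 25.6] az -0.02 tilt [-0.001  0.001 -1.   ] j1 -35 j6 56 tcp [ 0.5604 -0.2881  0.0691] cur -0.2
```

move_arm(targets=[[[0, 0, 14], [0, 0, 0], 1], [[0, 0, 20], [0, 0, 0], 1], [[0, 0, 24], [0, 0, 0], 1], [[0, 0, 26], [0, 0, 0], 1], [[0, 0, 27], [0, 0, 0], 1]])

```text
clock: 54.3
tcp_pos: [0.5605, -0.2909, 0.0439]
orientation: [0.0, 0.709, 0.705, -0.0]
wrist_force: [-6.1, 2.6, 16.4]
finger_gap: 0.0004
grip_force: 8.3
```

move_arm(targets=[[[0, 0, 0], [0, 0, 0], 1], [[0, 0, 1], [0, 0, 0], 1]])

```text
clock: 54.55
tcp_pos: [0.5606, -0.2909, 0.0438]
orientation: [0.001, 0.709, 0.705, -0.0]
wrist_force: [-7.0, 3.9, 21.1]
finger_gap: -0.0002
grip_force: 10.7
```

Yellow is fully down. Green next.

move_arm(targets=[[[0, 0, -15], [0, 0, 0], 1], [[0, 0, -30], [0, 0, 0], 1], [[30, 0, -30], [0, 0, 0], 1], [[60, 0, -30], [0, 0, 0], 1], [[60, 0, -30], [0, 0, 0], 1]])

```text
clock: 55.18
tcp_pos: [0.561, -0.2286, 0.0715]
orientation: [-0.0, 0.708, 0.706, 0.0]
wrist_force: [-0.1, -0.5, 0.1]
finger_gap: -0.0002
grip_force: 0.0
```

move_arm(targets=[[[0, 0, 14], [0, 0, 0], 1], [[0, 0, 20], [0, 0, 0], 1], [[0, 0, 24], [0, 0, 0], 1], [[0, 0, 27], [0, 0, 0], 1], [[0, 0, 28], [0, 0, 0], 1]])

```text
clock: 55.8
tcp_pos: [0.5607, -0.2309, 0.0439]
orientation: [0.0, 0.709, 0.705, -0.0]
wrist_force: [-5.0, 0.7, 11.9]
finger_gap: -0.0
grip_force: 5.7
```

move_arm(targets=[[[0, 0, 1], [0, 0, 0], 1], [[0, 0, 1], [0, 0, 0], 1]])

```text
clock: 56.05
tcp_pos: [0.5607, -0.2309, 0.0439]
orientation: [0.0, 0.709, 0.705, -0.0]
wrist_force: [-6.1, 1.8, 13.3]
finger_gap: 0.0001
grip_force: 6.3
```

move_arm(targets=[[[0, 0, -20], [0, 0, 0], 1], [[0, 0, -60], [0, 0, 0], 1], [[60, 0, -80], [0, 0, 0], 1], [[120, 0, -80], [0, 0, 0], 1], [[160, 0, -80], [0, 0, 0], 1]])

```text
clock: 56.68
tcp_pos: [0.562, -0.0683, 0.1227]
orientation: [0.0, 0.709, 0.706, 0.001]
wrist_force: [1.1, 0.1, 0.2]
finger_gap: 0.0003
grip_force: 0.0
```

```bash
python3 c.py s7;  python3 -c "
from h import *
p=env.read_camera('top'); save(p,'t7'); i=cv2.imread('pics/t7.png')[160:330,190:510];cv2.imwrite('pics/t7c.png',cv2.resize(i,None,fx=2,fy=2))"
```

```text
top blue [([0.4387, -0.3802, 0.0143], 0.7)] rect 0.69 [ 437.4 -380.6] [56.8 60.1] 88.9
top green [([0.4401, -0.2892, -0.0046], 0.74)] rect 0.65 [ 438.7 -280.7] [56.9 57. ] 89.4
top red [([0.4344, -0.1924, 0.0107], 0.86)] rect 0.94 [ 436.  -187.4] [56.4 59.7] 0.0
scene blue [([0.441, -0.3842, 0.0109], 0.59)] rect 0.67 [ 576.3 -329.9] [19.  24.2] 25.5
scene green [([0.4401, -0.2808, 0.0105], 0.53)] rect 0.75 [ 439.4 -192.7] [64.  66.7] 2.5
scene red [([0.4361, -0.1869, 0.0075], 0.82)] rect 0.84 [ 439.8 -190.7] [64.9 68.1] 2.5
```

View pics/t7c.png

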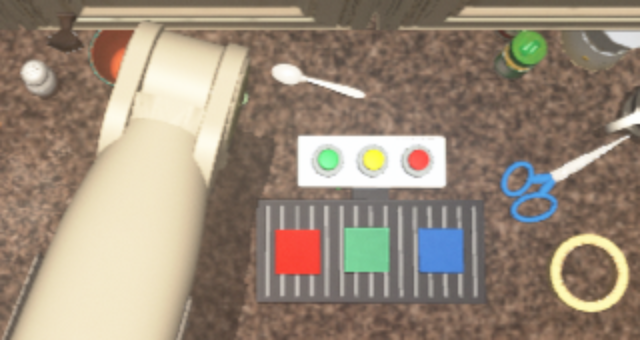

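All three coasters still lie glaze up on the mat, at (298,251), (367,249) and (441,249). The keys are up again and the arm is clear of everything, so I'm handing in.

```bash
python3 -c "
from h import *
print(env.hand_in())"
```

```text
the job is handed in; nothing more can be done
None
```

The job is handed in, with no verdict returned: red, green and blue (white was absent) lie flat on the mat glazed side up, red re-laid after it was knocked half off the mat's edge, and the red, yellow and green keys were each pressed fully down in that order.

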